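# Lay out a fossil toe with its scale for the catalogue photograph

## Task

Lay out the fossil toe on the black board for its catalogue photograph: carry on in one straight line from the knuckle end of the foot bone with the long toe bone, then the short toe bone, then the claw lying on its side, each with its broad end towards the foot bone and about 15 mm of gap at each joint. To the right of the short toe bone (as the robot sees it), level with it and about 3 cm clear of it, put the cork block on the board with its long side parallel to the toe, and lay the scale bar centred along the top of the block. Leave the vertebra and the rib where they are in the tray.

Things in the scene. Friction and masses are not known exactly. Their poses are not given: they have to be found in the camera images.
- foot_bone: The foot bone, fixed in place: brown fossil bone 110 mm long in a white plaster cradle (80 x 80 mm) on the board. Origin on the board's top surface under the middle of the bone; x along it to its knuckle end (roughly away from the robot), y to its left. The knuckle end (two round knuckles, 36 mm wide, clear of the cradle) ends at x = +55 mm, the broad end at x = -55 mm. Top 46 mm above the board.
- long_toe_bone: The long toe bone, brown, loose: 64 mm long, 27 mm high. Origin at the centre of its underside, x along the bone, z up. Broad squared end (32 mm wide, 12 mm long) at x = -32 mm, two-knuckle narrower end (24 mm wide and high) at x = +32 mm. The waist between is 19 mm wide from x = -20 to +8 mm, its sides 3 to 21 mm above the underside: grip it at x = -6 mm across y.
- short_toe_bone: The short toe bone, brown, loose, same form but smaller: 44 mm long, 24 mm high. Origin at the centre of its underside, x along the bone, z up. Broad squared end (28 mm wide, 8 mm long) at x = -22 mm, two-knuckle narrower end (20 mm wide and high) at x = +22 mm. The waist between is 19 mm wide, its sides 1 to 19 mm above the underside. Grip it at x = +4 mm across y.
- claw: The claw, brown, loose, lying flat on its side: 60 mm long, 15 mm high; a thick block-like broad end, then tapering and curving right to a point. Origin on the underside of the broad part: broad end face at x = -16 mm, point at x = +44 mm, y = -18 mm. The broad part is 24 mm wide with parallel sides from x = -16 to +10 mm (grip it at x = -3 mm across y).
- cork_block: The cork block, plain brown cork, loose: 60 x 30 x 20 mm (x, y, z). Origin at the centre of its underside.
- scale_bar: The scale bar, loose: a flat bar 100 x 18 x 8 mm (x, y, z) with black and white 10 mm divisions. Origin at the centre of its underside.
- photo_board: The photo board, fixed: a flat black board 400 x 260 mm, 8 mm thick, long side (x) roughly away from the robot. Origin at the centre of its underside; its top is 8 mm above the table.
- tray: The specimen tray, fixed: an open grey tray 330 x 290 mm (x, y) with pale lining; inner floor 5 mm above the table, walls 5 mm thick, 17 mm high. Origin at the centre of its underside. At the start it holds all the loose pieces, each with its x within 40 degrees of away from the robot (rib: across). Tray and board change sides (left or right of the robot).
- vertebra: A vertebra that stays in the tray, brown, loose: a spool 36 mm across and 21 mm high with a short stump of spine to +x (29 mm from the origin) and stubs 40 mm across y. Origin at the centre of the spool's underside.
- rib: A piece of rib that stays in the tray, brown, loose: a slightly curved round rod 104 mm long, 10 mm thick, lying along its x near the tray's far wall. Origin at its middle, on the tray floor.
Not all that is in view belongs to the job. What is shaped like the short_toe_bone but pink is not meant.

How it is judged:
By the outcome, as a careful person would: the job done as asked, in the order asked, and still so for the second after the job is handed in, with the robot touching nothing.
It also fails if it takes over 131 s, if anything falls off the work surface, if the arm or the gripper's body presses on something with over 40 N, if the wrist force passes 120 N, or if a joint passes its speed limit or range.

## Robot

A 7-joint arm with a two-finger parallel gripper is mounted at the origin on the work surface. World frame = base frame: x ahead of the robot, y to its left, z up, the work surface at z = 0. Lengths are in m, angles in rad, forces in N, time in s.
With the tool pointing down it reaches from about 0.4 to 0.875 m from the base axis. Payload 19.3 kg.
Tool frame: the origin (TCP) lies between the finger pads; the fingertips stand 19 mm ahead of it and the grasp point (between the pads) is the TCP; z points along the fingers, y is the line along which they close (so a half turn about z gives the same grasp; the last joint's range is limited). The gripper opens to 85 mm and grips with 20 to 120 N. Pads are 22 mm wide; open, the fingers measure 114 mm over their backs; the gripper's body (76 mm by 85 mm) begins 54 mm behind the grasp point. The pads swing forward as they close: fully open they stand 13 mm farther back than shut.
Start: joints at [-1.372, 0.521, -0.036, 1.599, 0.021, 1.021, -0.113], TCP at [0.166, 0.603, 0.25] pointing down, gripper open.
Joint ranges: [-2.91, 2.91], [-0.3, 2.13], [-1.5, 1.42], [0.17, 2.43], [-1.26, 4.41], [0.16, 1.93], [-2.52, 2.52]. Speed limits (rad/s): [1.89, 1.89, 2.39, 2.39, 3.01, 3.01, 3.01].

## Interface

Orientations are given as a unit quaternion [w, x, y, z].
In Python, from bench import * gives the robot as it stands.
- The arm moves only by the tool send_rows, never from a script. Its argument "steps" is one flat list of numbers, 6 for each row, row after row: the shift along the tool's x, y, z in m, then the turn, a rotation vector about the tool's x, y, z in degrees. A call has exactly 5 rows; each row shifts and turns the commanded pose from where the row before left it, along the tool's axes as they then stand; what a row does not reach is not made up. A row lasts 1/12 s, in which the tool goes at most 41.7 mm and 7.16 degrees, less where a joint would pass 70% of its speed; a pose out of reach is approached as far as the arm can. A call with a gripper value outside its range is refused whole. "grip" is the finger opening in m, from 0 to 0.0854, set as the call begins (left out, the last holds). The fingers move at their own pace and stop on an object; "force" is the grip in N (left out, the last holds). Time passes only in rows, so rows that do not move let the fingers close, or fill a call up. It gives the time, the measured TCP pose, the force, the opening and the grip force at its end, in the units of the state.
- state(): the state, without advancing time (a new reading comes with each control period).
- snapshot(name): name is "scene" or "top"; returns a dict with "img" (384x512x3 uint8, blue, green, red), "mtx" (3x3 intrinsics, pixels), "distortion" ([k1, k2, p1, p2, k3] as OpenCV has them; the pictures are not rectified), "world_to_cam" (4x4, takes a point from world to camera coordinates). Camera axes: x right, y down, z forward; pixel columns grow to the right and rows downward; lengths in m; the calibration is good to about 2 mm. A picture is of the moment at which its call begins. There is no depth.
- close_job(): hands the job in; it is judged then, once.
The state is a dict: "time": time; "q": joint angles; "joint_velocities": joint speeds; "tau": joint torques, N m; "tool_pos": TCP position; "tcp_rot": TCP orientation; "force": force on the tool from outside, world axes, zero at the start; "wrist_torque": the same for the moment, N m; "gripper_width": finger opening in m; "finger_force": force on a finger pad.
Only numpy, scipy, OpenCV 4.12 (cv2) and the standard library are available. Lean on these libraries where they do the work, as an engineer would, in place of code of your own. Each camera call takes 0.05 s, during which the arm holds its last target. There are 200 camera calls.

## Working session

There is one attempt and no reset: what is moved stays moved. The work goes in short steps, Python scripts to look and compute and a tool call to move; the robot and the scene stay as the last step left them, time stands still between calls to the robot, and variables do not carry over. Pictures are saved under pics/ and viewed, at most 14 in all, crops included, and the job is handed in when it is done.

Besides the shell and the picture viewer there is one more tool, called as name(argument=value, ...) on one line, values as JSON. send_rows: Moves the arm, as the interface text tells. Its arguments: {"type":"object","properties":{"steps":{"type":"array","items":{"type":"number"}},"grip":{"type":"number"},"force":{"type":"number"}},"required":["steps"]}

```bash
ls; mkdir -p pics; python3 - <<'E'
from bench import *
import cv2,numpy as np,pickle
s=state();print(s)
for n in("scene","top"):
    d=snapshot(n);cv2.imwrite(f"pics/{n}0.png",d["img"]);pickle.dump(d,open(f"{n}0.pkl","wb"))
    W=np.array(d["world_to_cam"]);print(n,np.round(-W[:3,:3].T@W[:3,3],3),np.round(W[:3,:3],2).tolist(),np.round(d["mtx"],1).tolist(),d["distortion"])
E
```

```text
pics
{'time': 0.0, 'q': array([-1.37221901,  0.52200079, -0.03633601,  1.5999783 ,  0.02120621,
        1.02109068, -0.11276676]), 'joint_velocities': array([-0.00139684,  0.000704  , -0.00068856, -0.00011763, -0.00017576,
       -0.00061714, -0.00027063]), 'tau': array([-3.22353044e-03, -9.27132368e+01,  1.97840877e+00, -3.69943464e+01,
        1.77058449e-02,  8.06718715e-03, -1.64806596e-05]), 'tool_pos': array([0.16592055, 0.60226315, 0.2497445 ]), 'tcp_rot': array([-3.43254237e-05,  1.33967917e-01,  9.90985519e-01, -5.44878875e-04]), 'force': array([-1.30818296, -0.18908732, -0.20485483]), 'wrist_torque': array([-0.04465969, -0.03536639, -0.02298637]), 'finger_force': 0.0, 'gripper_width': 0.08574363327376294}
scene [0.853 0.361 0.703] [[-0.67, 0.75, -0.01], [0.59, 0.52, -0.62], [-0.45, -0.42, -0.79]] [[385.7, 0.0, 256.0], [0.0, 385.7, 193.4], [0.0, 0.0, 1.0]] [-0.09521921  0.          0.          0.          0.        ]
top [0.283 0.011 1.231] [[0.0, -1.0, -0.01], [-0.99, 0.0, -0.15], [0.15, 0.01, -0.99]] [[428.9, 0.0, 254.4], [0.0, 428.9, 192.4], [0.0, 0.0, 1.0]] [-0.11744492  0.          0.          0.          0.        ]
```

```bash
python3 - <<'E'
import cv2,pickle
for n in("scene","top"):
    d=pickle.load(open(n+"0.pkl","rb"));cv2.imwrite(f"pics/{n}0b.png",cv2.resize(d["img"],(800,600),interpolation=cv2.INTER_CUBIC))
E
```

```text
(no output)
```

View pics/scene0b.png

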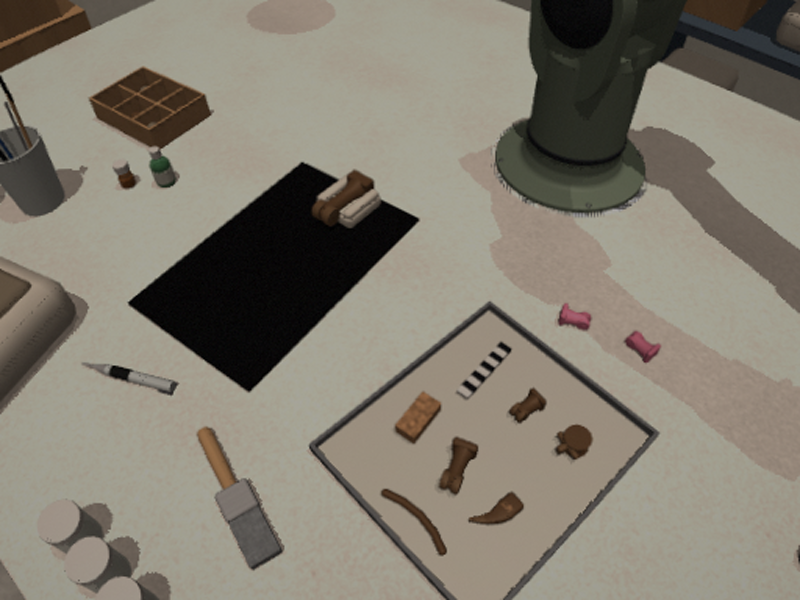

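View pics/top0b.png

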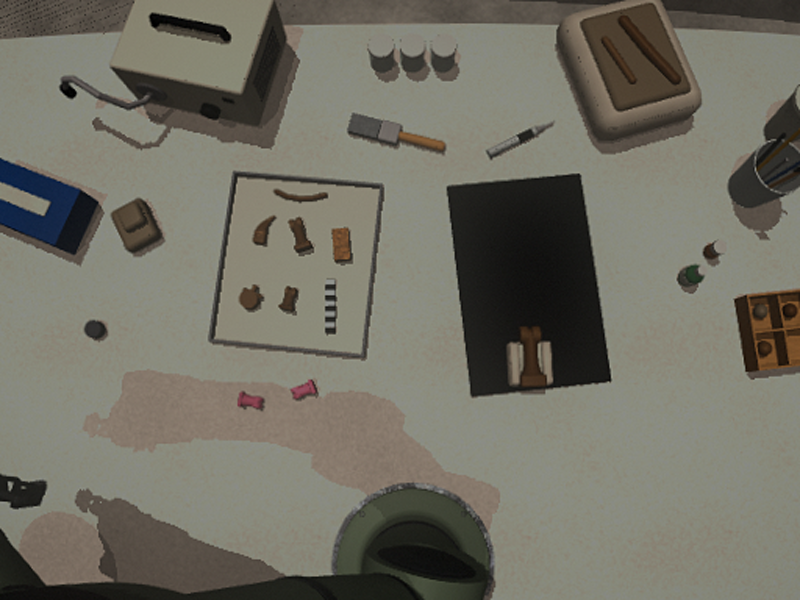

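The scene view shows the tray at right and the board at left. In the 800-pixel top view the long bone is at (300,236), the short bone (288,298), the claw (264,231), the cork (342,243), the scale bar (330,306) and the foot bone (531,356). The pink decoys are outside the tray. Next I'll zoom in and segment.

```bash
cat > v.py <<'E'
import cv2,pickle,numpy as np
class V:
    def __init__(s,d):
        s.K=np.array(d["mtx"]);s.D=np.array(d["distortion"]);W=np.array(d["world_to_cam"]);s.R=W[:3,:3];s.t=W[:3,3];s.c=-s.R.T@s.t;s.img=d["img"]
    def ray(s,uv):
        n=cv2.undistortPoints(np.float64(uv).reshape(-1,1,2),s.K,s.D).reshape(-1,2)
        return np.c_[n,np.ones(len(n))]@s.R
    def plane(s,uv,z):
        r=s.ray(uv);return s.c+r*((z-s.c[2])/r[:,2])[:,None]
    def px(s,p):
        return cv2.projectPoints(np.float64(p).reshape(-1,1,3),cv2.Rodrigues(s.R)[0],s.t,s.K,s.D)[0].reshape(-1,2)
def tri(a,ua,b,ub):
    """midpoint of two rays, and gap"""
    ra,rb=a.ray(ua)[0],b.ray(ub)[0]
    k=np.linalg.lstsq(np.c_[ra,-rb],b.c-a.c,rcond=None)[0]
    p,q=a.c+k[0]*ra,b.c+k[1]*rb
    return (p+q)/2,np.linalg.norm(p-q)
E
python3 - <<'E'
from v import *
S,T=[V(pickle.load(open(n+"0.pkl","rb"))) for n in("scene","top")]
c=S.img[205:375,230:405];cv2.imwrite("pics/sc.png",cv2.resize(c,None,fx=3.5,fy=3.5,interpolation=cv2.INTER_CUBIC))
a=T.img[110:230,132:247];b=T.img[200:260,300:380]
a=cv2.resize(a,None,fx=5,fy=5,interpolation=cv2.INTER_CUBIC)
cv2.imwrite("pics/tc.png",a)
for v,n in((S,"s"),(T,"t")):
    h=cv2.cvtColor(v.img,cv2.COLOR_BGR2HSV)
    for p in ([(293,300),(337,258)] if n=="s" else [(192,151),(219,157),(168,145),(185,192),(200,190),(212,210)]): print(n,p,h[p[1],p[0]],v.img[p[1],p[0]])
E
```

```text
s (293, 300) [ 12 142  72] [32 48 72]
s (337, 258) [ 12 139  75] [34 51 75]
t (192, 151) [ 12 118  69] [37 50 69]
t (219, 157) [ 13 145 102] [ 44  70 102]
t (168, 145) [ 16 112  66] [37 52 66]
t (185, 192) [ 14 106  65] [38 51 65]
t (200, 190) [ 28  33 140] [122 139 140]
t (212, 210) [36 35 36] [31 36 35]
```

View pics/sc.png

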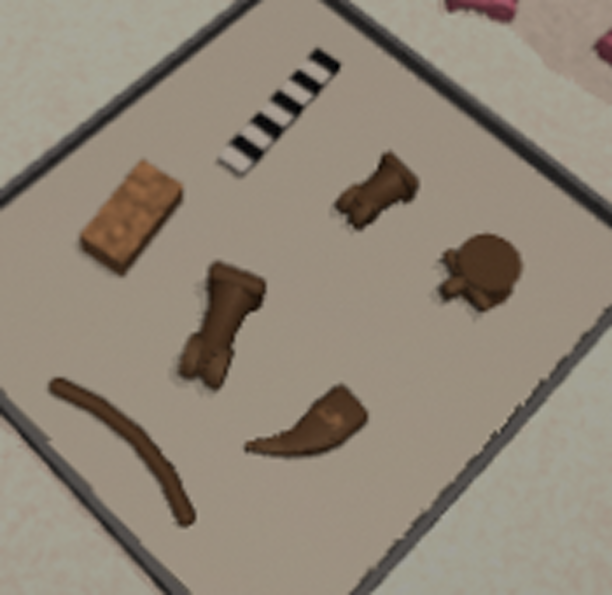

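View pics/tc.png

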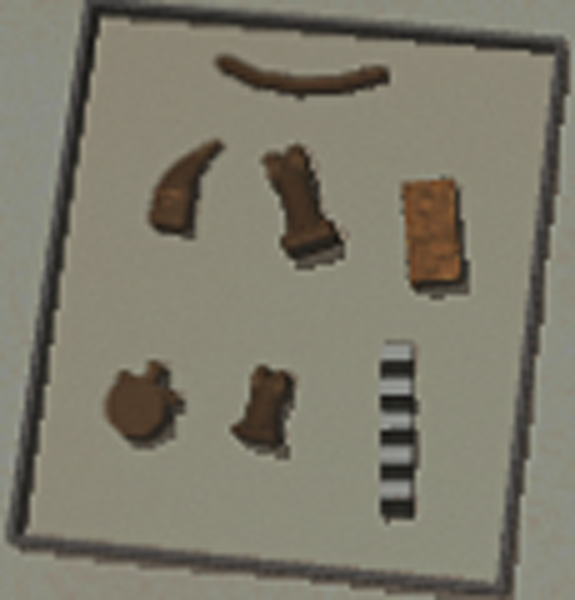

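The crops show that both toe bones and the claw have their broad ends towards the robot, with the claw point up and to the right. The cork and the scale bar run roughly along world x. Next: masks, triangulated centroids and axes.

```bash
cat >> v.py <<'E'
def blobs(v,roi,kind="brown",up=6):
    x0,y0,x1,y1=roi;c=cv2.resize(v.img[y0:y1,x0:x1],None,fx=up,fy=up,interpolation=cv2.INTER_CUBIC)
    h=cv2.cvtColor(c,cv2.COLOR_BGR2HSV)
    m=((h[...,1]>72)&(h[...,0]<25)&(h[...,2]>25)).astype(np.uint8)
    m=cv2.morphologyEx(m,cv2.MORPH_OPEN,np.ones((5,5),np.uint8))
    out=[]
    for k in cv2.findContours(m,cv2.RETR_EXTERNAL,cv2.CHAIN_APPROX_NONE)[0]:
        if cv2.contourArea(k)<60*up*up*.5: continue
        mm=np.zeros_like(m);cv2.drawContours(mm,[k],-1,1,-1)
        ys,xs=np.nonzero(mm);px=(np.c_[xs,ys]+.5)/up-.5+[x0,y0]
        out.append(px)
    return out
def axis(v,px,z,fwd=0):
    """centroid, yaw (deg) and extents of a mask cast on plane z"""
    p=v.plane(px,z)[:,:2];c=p.mean(0);w,e=np.linalg.eigh(np.cov((p-c).T));d=e[:,1]
    if d[0]<0:d=-d
    n=np.array([-d[1],d[0]]);a=(p-c)@d;b=(p-c)@n
    return c,np.degrees(np.arctan2(d[1],d[0])),(a.min(),a.max(),b.min(),b.max())
E
python3 - <<'E'
from v import *
S,T=[V(pickle.load(open(n+"0.pkl","rb"))) for n in("scene","top")]
f=lambda a:np.round(np.array(a)*1000,1).tolist()
for rs,rt in(((230,225,405,360),(134,112,247,228)),((190,100,260,150),(320,200,365,255))):
    bs,bt=blobs(S,rs),blobs(T,rt)
    for t in bt:
        z=.018 if rs[0]==230 else .04
        c,y,e=axis(T,t,z)
        u=S.px([*c,z])[0]
        s=min(bs,key=lambda s:np.linalg.norm(s.mean(0)-u))
        P,g=tri(T,t.mean(0),S,s.mean(0))
        c2,y2,e2=axis(S,s,z)
        print("px",t.mean(0).round(1),s.mean(0).round(1),"tri",f(P),"gap",f(g),"\n  top",f(c),y.round(1),f(e),"\n  scn",f(c2),y2.round(1),f(e2))
# board / tray corners in the top view
h=cv2.cvtColor(T.img,cv2.COLOR_BGR2HSV)
m=(T.img.max(2)<30).astype(np.uint8);m[:,:280]=0;m[:,395:]=0;m[:110]=0;m[260:]=0
k=max(cv2.findContours(m,cv2.RETR_EXTERNAL,cv2.CHAIN_APPROX_NONE)[0],key=cv2.contourArea)
p=T.plane(k.reshape(-1,2),.008)[:,:2].astype(np.float32);r=cv2.minAreaRect(p*1000);print("board",r)
# scale bar by its high local contrast
def bar(v,roi,up=6):
    x0,y0,x1,y1=roi;c=cv2.resize(v.img[y0:y1,x0:x1],None,fx=up,fy=up,interpolation=cv2.INTER_CUBIC)
    g=c.max(2).astype(int);b=np.median(g);m=(abs(g-b)>22).astype(np.uint8)
    m=cv2.morphologyEx(m,cv2.MORPH_CLOSE,np.ones((13,13),np.uint8))
    k=max(cv2.findContours(m,cv2.RETR_EXTERNAL,cv2.CHAIN_APPROX_NONE)[0],key=cv2.contourArea)
    mm=np.zeros_like(m);cv2.drawContours(mm,[k],-1,1,-1);ys,xs=np.nonzero(mm)
    return (np.c_[xs,ys]+.5)/up-.5+[x0,y0]
t,s=bar(T,(202,174,222,220)),bar(S,(285,215,332,258))
P,g=tri(T,t.mean(0),S,s.mean(0));print("bar",f(P),f(g))
for v,q in((T,t),(S,s)):
    c,y,e=axis(v,q,.013);print(f(c),y.round(1),f(e))
E
```

```text
px [184.3 190.9] [337.6 259.4] tri [477.6, 230.3, 19.4] gap 0.4 
  top [477.9, 230.4] -13.8 [-20.7, 22.6, -12.3, 14.7] 
  scn [476.6, 230.1] -10.0 [-24.5, 26.4, -15.2, 15.5]
px [159.4 190.1] [367.4 282. ] tri [480.2, 302.5, 19.3] gap 0.7 
  top [480.2, 303.1] -32.6 [-20.4, 25.5, -19.6, 19.8] 
  scn [479.6, 302.0] -4.7 [-24.9, 27.8, -21.6, 19.2]
px [217.9 155.8] [267.1 266.6] tri [581.2, 134.6, 18.0] gap 0.3 
  top [581.2, 134.7] 5.6 [-32.2, 31.6, -16.2, 16.1] 
  scn [581.1, 134.4] 7.4 [-35.1, 33.5, -18.5, 18.0]
px [191.1 149.4] [292.7 297. ] tri [599.5, 213.1, 22.7] gap 0.1 
  top [600.8, 213.9] 18.2 [-28.8, 31.8, -15.8, 16.2] 
  scn [597.4, 212.0] 18.5 [-33.4, 35.9, -16.6, 16.0]
px [167.4 147.7] [320.3 326.6] tri [607.8, 284.8, 13.8] gap 0.8 
  top [606.5, 284.2] -24.7 [-25.3, 36.5, -14.5, 13.2] 
  scn [609.4, 284.9] -22.7 [-26.9, 38.6, -14.3, 12.9]
px [191.9 125.3] [267.1 331.4] tri [676.8, 215.9, 8.7] gap 1.9 
  top [674.4, 213.6] 85.9 [-50.0, 50.9, -10.7, 8.7] 
  scn [678.6, 218.2] 85.2 [-52.3, 49.4, -10.9, 9.1]
px [339.7 228.5] [218.4 126.6] tri [369.3, -211.2, 35.2] gap 2.5 
  top [368.3, -209.4] 2.3 [-52.6, 57.7, -24.9, 23.9] 
  scn [372.6, -208.5] 7.7 [-67.8, 61.7, -32.6, 28.3]
board ((511.83984375, -218.45713806152344), (395.8755187988281, 244.3927764892578), 6.061343193054199)
bar [462.4, 152.7, 4.3] 0.2
[461.2, 151.8] 0.6 [-50.2, 56.6, -11.3, 12.4]
[466.8, 155.2] 1.5 [-53.2, 53.9, -13.1, 10.6]
```

Triangulated heights and extents fit the stated sizes. The foot-bone mask picks up some of the cradle, so I'll look closer there.

```bash
python3 - <<'E'
from v import *
S,T=[V(pickle.load(open(n+"0.pkl","rb"))) for n in("scene","top")]
a=cv2.resize(T.img[203:253,318:360],None,fx=9,fy=9,interpolation=cv2.INTER_CUBIC)
b=cv2.resize(S.img[104:149,195:250],None,fx=7,fy=7,interpolation=cv2.INTER_CUBIC)
c=np.zeros((450,378+385,3),np.uint8);c[:a.shape[0],:378]=a;c[:b.shape[0],378:]=b
cv2.imwrite("pics/foot.png",np.clip(c*1.6,0,255).astype(np.uint8))
E
```

```text
(no output)
```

View pics/foot.png

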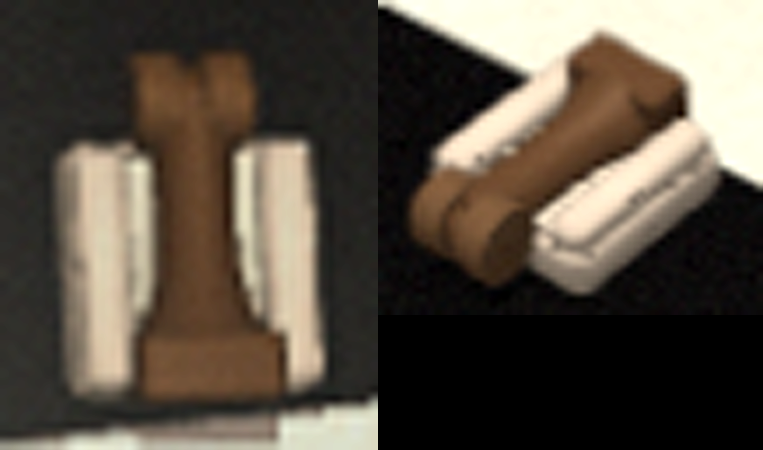

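The bone is clear in both crops: in the top crop the knuckle centre is at about (194,95) and the broad end about (213,365). I'll fit its midline and cross-check it with the knuckles triangulated.

```bash
python3 - <<'E'
from v import *
S,T=[V(pickle.load(open(n+"0.pkl","rb"))) for n in("scene","top")]
def mask(v,roi,up,th=85):
    x0,y0,x1,y1=roi;c=cv2.resize(v.img[y0:y1,x0:x1],None,fx=up,fy=up,interpolation=cv2.INTER_CUBIC).astype(int)
    m=((c[...,2]>c[...,0]*1.42)&(c[...,2]>38)).astype(np.uint8)
    m=cv2.morphologyEx(m,cv2.MORPH_OPEN,np.ones((7,7),np.uint8))
    k=max(cv2.findContours(m,cv2.RETR_EXTERNAL,cv2.CHAIN_APPROX_NONE)[0],key=cv2.contourArea)
    mm=np.zeros_like(m);cv2.drawContours(mm,[k],-1,1,-1);ys,xs=np.nonzero(mm);return (np.c_[xs,ys]+.5)/up-.5+[x0,y0]
t=mask(T,(318,203,360,253),9);s=mask(S,(195,104,250,149),7)
f=lambda a:np.round(np.array(a)*1000,1).tolist()
P,g=tri(T,t.mean(0),S,s.mean(0));print(f(P),f(g))
for v,q in((T,t),(S,s)):
    for z in(.03,.04):
        c,y,e=axis(v,q,z);print(z,f(c),y.round(2),f(e))
# midline in the top view
p=T.plane(t,.035)[:,:2]
for lo in np.arange(p[:,0].min(),p[:,0].max(),.008):
    k=p[(p[:,0]>=lo)&(p[:,0]<lo+.008),1];print(f([lo+.004,(k.min()+k.max())/2,k.max()-k.min()]))
# cradle: bright pixels
x0,y0,x1,y1=318,203,360,249
c=cv2.resize(T.img[y0:y1,x0:x1],None,fx=9,fy=9,interpolation=cv2.INTER_CUBIC);m=(c[...,0]>70).astype(np.uint8)
n,l,st,ce=cv2.connectedComponentsWithStats(m);ok=[i for i in range(1,n) if st[i,4]>1500]
for i in ok:
    ys,xs=np.nonzero(l==i);q=(np.c_[xs,ys]+.5)/9-.5+[x0,y0];cc,y,e=axis(T,q,.03);print("cradle",f(cc),y.round(2),f(e))
# board edges
q=T.img.max(2)
for side in((450,180,470,390),(585,180,608,375)):pass
E
```

```text
[367.4, -211.2, 38.8] 3.7
0.03 [366.9, -211.4] 2.16 [-49.9, 58.9, -25.0, 23.4]
0.04 [366.2, -209.6] 2.16 [-49.5, 58.4, -24.8, 23.2]
0.03 [361.2, -220.6] 4.9 [-63.1, 64.4, -28.1, 26.5]
0.04 [368.5, -212.0] 4.9 [-62.2, 63.4, -27.6, 26.1]
[320.8, -212.9, 48.0]
[328.8, -212.9, 47.9]
[336.8, -212.9, 47.4]
[344.8, -211.3, 36.4]
[352.8, -210.9, 29.0]
[360.8, -209.5, 26.0]
[368.8, -209.4, 25.3]
[376.8, -207.5, 21.1]
[384.8, -208.6, 19.1]
[392.8, -208.6, 21.6]
[400.8, -210.1, 36.7]
[408.8, -210.4, 37.7]
[416.8, -210.0, 38.2]
[424.8, -208.8, 36.5]
cradle [365.0, -236.6] 7.46 [-42.8, 32.1, -12.9, 13.0]
cradle [362.2, -183.5] -1.98 [-40.6, 34.0, -12.6, 13.9]
```

```bash
python3 - <<'E'
from v import *
S,T=[V(pickle.load(open(n+"0.pkl","rb"))) for n in("scene","top")]
f=lambda a:np.round(np.array(a)*1000,1).tolist()
tp=lambda x,y:np.array([318+x/9-.5+.5/9,203+y/9-.5+.5/9]);sp=lambda x,y:np.array([195+(x-378)/7-.5,104+y/7-.5])
for n,a,b in(("disc +y",tp(137,98),sp(505,240)),("broad top corner robot,+y",tp(143,397),sp(686,85)),("broad top corner robot,-y",tp(283,393),sp(601,34))
 ,("groove front",tp(190,62),sp(443,225))):
    P,g=tri(T,a,S,b);print(n,f(P),f(g))
print("disc height check", f(S.plane(sp(505,285),.02)),f(S.plane(sp(505,197),.05)))
for u in(tp(133,100),tp(255,100),tp(190,53),tp(138,360),tp(286,360),tp(60,270),tp(320,270),tp(75,385),tp(320,375),tp(60,155),tp(310,150)):
    print(u.round(1),f(T.plane(u,.018)[0,:2]),f(T.plane(u,.03)[0,:2]),f(T.plane(u,.04)[0,:2]))
E
```

```text
disc +y [410.5, -191.3, 38.4] 0.0
broad top corner robot,+y [317.8, -189.2, 50.7] 0.6
broad top corner robot,-y [318.8, -231.9, 52.4] 0.6
groove front [422.1, -208.3, 43.2] 2.7
disc height check [[414.5, -189.8, 20.0]] [[402.9, -197.4, 50.0]]
[332.3 213.7] [412.0, -193.5] [410.8, -191.5] [409.7, -189.8]
[345.9 213.7] [412.0, -232.3] [410.7, -229.9] [409.6, -227.9]
[338.7 208.4] [427.0, -212.0] [425.5, -209.8] [424.4, -208.0]
[332.9 242.6] [330.1, -193.2] [329.7, -191.2] [329.3, -189.5]
[349.3 242.6] [329.9, -239.9] [329.5, -237.4] [329.1, -235.4]
[324.2 232.6] [358.4, -169.2] [357.7, -167.4] [357.0, -165.9]
[353.1 232.6] [358.1, -251.5] [357.4, -248.9] [356.8, -246.7]
[325.9 245.3] [322.4, -173.2] [322.0, -171.4] [321.7, -169.9]
[353.1 244.2] [325.2, -250.6] [324.8, -248.0] [324.4, -245.8]
[324.2 219.8] [394.6, -169.9] [393.5, -168.1] [392.6, -166.6]
[352.  219.2] [396.0, -249.4] [394.9, -246.8] [394.0, -244.7]
```

Foot bone: knuckle tip at about (0.425, −0.209) and axis yaw about 1.8°. The knuckle centre height of 38 mm fits, and so does the length of 106–110 mm. Next are the claw's broad part, the bar centre and a move planner.

```bash
cat > plan.py <<'E'
import numpy as np
from bench import *
from scipy.spatial.transform import Rotation as R
def yaw(Rm):
    a=np.degrees(np.arctan2(Rm[1,0],Rm[0,0]));return (a+90)%180-90
def go(*targets):
    """targets (x,y,z mm, yaw deg): turn about tool z first, then shift in tool axes"""
    s=state();q=s["tcp_rot"];Rm=R.from_quat([q[1],q[2],q[3],q[0]]).as_matrix();p=s["tool_pos"]
    print("t%.1f"%s["time"],"tcp",np.round(p*1000,1),"yaw %.1f"%yaw(Rm),"tilt",np.round(Rm[2],3),"F",np.round(s["force"],1),"w %.1f"%(s["gripper_width"]*1000),"ff %.1f"%s["finger_force"])
    for t in targets:
        a=t[3]-yaw(Rm);Rm=R.from_euler("z",a,degrees=True).as_matrix()@Rm
        d=np.array(t[:3])/1000-p;print(" turn z %.1f deg, shift mm"%-a,np.round(Rm.T@d*1000,1));p=p+d
E
python3 - <<'E'
from v import *
S,T=[V(pickle.load(open(n+"0.pkl","rb"))) for n in("scene","top")]
f=lambda a:np.round(np.array(a)*1000,1).tolist()
# claw outline moments
g=np.zeros((800,800),np.uint8);cv2.fillPoly(g,[np.int32(np.array([(-16,-12),(-16,12),(10,12),(28,4),(44,-18),(24,-10),(10,-12)])*8+400)],1)
ys,xs=np.nonzero(g);p=(np.c_[xs,ys]-400)/8;c=p.mean(0);w,e=np.linalg.eigh(np.cov((p-c).T));d=e[:,1]*np.sign(e[0,1]);print("claw model centroid",c.round(1),"pca",np.degrees(np.arctan2(d[1],d[0])).round(1))
for v,r,z in((T,(134,112,247,228),.014),(S,(230,225,405,360),.014)):
    b=min(blobs(v,r),key=lambda b:np.linalg.norm(v.plane(b,z)[:,:2].mean(0)-[.608,.285]))
    P=v.plane(b,z)[:,:2];c,y,e=axis(v,b,z);
    for yy in (-5,-12,-18):
        a=np.radians(yy);d=np.array([np.cos(a),np.sin(a)]);n=np.array([-d[1],d[0]]);u=P@d;k=P@n
        o=u.min();r=[]
        for lo in np.arange(o+.003,o+.027,.004):
            m=(u>lo)&(u<lo+.004);r.append((lo+.002,k[m].min(),k[m].max()))
        r=np.array(r);sl=[np.degrees(np.arctan(np.polyfit(r[:,0],r[:,i],1)[0])).round(1) for i in(1,2)]
        mid=d*(o+.013)+n*(r[:,1]+r[:,2]).mean()/2
        print(yy,"edge slopes",sl,"width",f(r[:,2]-r[:,1]),"grip pt",f(mid))
print("bar c",f(T.plane([211.1,195.8],.013)),f(T.plane([[132+397.5/5-.4,110+343/5-.4],[132+397.5/5-.4,110+520/5-.4]],.013)))
sp=lambda x,y:[230+x/3.5-.4,205+y/3.5-.4]
print("bar scene ends",f(S.plane([sp(329,56),sp(229,166)],.013)))
from plan import *
go((595,212,120,18),(595,212,25,18),(595,212,120,18),(466,-207.6,120,1.8))
E
```

```text
claw model centroid [ 7.8 -1.4] pca -10.4
-5 edge slopes [np.float64(-1.2), np.float64(-6.2)] width [23.4, 24.6, 23.6, 23.0, 23.5, 23.1, 21.1] grip pt [595.9, 289.3]
-12 edge slopes [np.float64(5.3), np.float64(-1.7)] width [24.1, 24.5, 23.4, 23.3, 23.7, 22.8, 20.5] grip pt [596.5, 289.5]
-18 edge slopes [np.float64(10.2), np.float64(2.5)] width [24.4, 23.9, 24.5, 24.0, 23.7, 22.4, 20.6] grip pt [596.5, 289.9]
-5 edge slopes [np.float64(-1.7), np.float64(-5.7)] width [23.6, 24.0, 24.2, 24.5, 23.9, 23.2, 21.7] grip pt [595.1, 288.4]
-12 edge slopes [np.float64(3.7), np.float64(-0.2)] width [23.9, 24.0, 23.9, 24.2, 24.3, 23.5, 21.5] grip pt [595.4, 288.8]
-18 edge slopes [np.float64(8.4), np.float64(3.8)] width [24.1, 24.6, 24.4, 24.5, 24.8, 23.7, 21.5] grip pt [595.2, 289.2]
bar c [[464.3, 153.1, 13.0]] [[515.9, 154.0, 13.0], [412.8, 152.2, 13.0]]
bar scene ends [[415.9, 152.7, 13.0], [516.9, 154.1, 13.0]]
t0.1 tcp [165.9 602.3 249.8] yaw -15.4 tilt [-0.    -0.001 -1.   ] F [-0.9  0.2  0.4] w 85.2 ff 0.0
 turn z -33.4 deg, shift mm [-287.4 -503.6  130.3]
 turn z -0.0 deg, shift mm [ 0.   0.1 95. ]
 turn z -0.0 deg, shift mm [ -0.   -0.1 -95. ]
 turn z 16.2 deg, shift mm [ 1.421e+02 -4.153e+02  4.000e-01]
```

send_rows(steps=[0, 0, 0, 0, 0, -6.68, 0, 0, 0, 0, 0, -6.68, 0, 0, 0, 0, 0, -6.68, 0, 0, 0, 0, 0, -6.68, 0, 0, 0, 0, 0, -6.68], grip=0.05)

```text
time: 0.52
tool_pos: [0.166, 0.6024, 0.2499]
tcp_rot: [-0.0, -0.159, 0.987, -0.0]
force: [-0.3, 0.4, 0.1]
gripper_width: 0.0499
finger_force: 0.0
```

send_rows(steps=[-0.0144, -0.0252, 0.0065, 0, 0, 0, -0.0144, -0.0252, 0.0065, 0, 0, 0, -0.0144, -0.0252, 0.0065, 0, 0, 0, -0.0144, -0.0252, 0.0065, 0, 0, 0, -0.0144, -0.0252, 0.0065, 0, 0, 0])

```text
time: 0.93
tool_pos: [0.2742, 0.5037, 0.2173]
tcp_rot: [-0.0, -0.156, 0.988, -0.0]
force: [0.4, 0.6, -0.1]
gripper_width: 0.0502
finger_force: 0.0
```

send_rows(steps=[-0.0144, -0.0252, 0.0065, 0, 0, 0, -0.0144, -0.0252, 0.0065, 0, 0, 0, -0.0144, -0.0252, 0.0065, 0, 0, 0, -0.0144, -0.0252, 0.0065, 0, 0, 0, -0.0144, -0.0252, 0.0065, 0, 0, 0])

```text
time: 1.35
tool_pos: [0.3816, 0.4062, 0.1848]
tcp_rot: [-0.0, -0.156, 0.988, -0.0]
force: [0.4, 0.4, 0.4]
gripper_width: 0.0501
finger_force: 0.0
```

send_rows(steps=[-0.0144, -0.0252, 0.0065, 0, 0, 0, -0.0144, -0.0252, 0.0065, 0, 0, 0, -0.0144, -0.0252, 0.0065, 0, 0, 0, -0.0144, -0.0252, 0.0065, 0, 0, 0, -0.0144, -0.0252, 0.0065, 0, 0, 0])

```text
time: 1.77
tool_pos: [0.489, 0.3086, 0.1523]
tcp_rot: [-0.0, -0.156, 0.988, -0.0]
force: [-0.1, 1.1, -1.5]
gripper_width: 0.05
finger_force: 0.0
```

send_rows(steps=[-0.0144, -0.0252, 0.0065, 0, 0, 0, -0.0144, -0.0252, 0.0065, 0, 0, 0, -0.0144, -0.0252, 0.0065, 0, 0, 0, -0.0144, -0.0252, 0.0065, 0, 0, 0, -0.0144, -0.0252, 0.0065, 0, 0, 0])

```text
time: 2.18
tool_pos: [0.5964, 0.211, 0.1197]
tcp_rot: [-0.0, -0.156, 0.988, -0.0]
force: [0.2, -0.4, -0.3]
gripper_width: 0.0501
finger_force: 0.0
```

send_rows(steps=[0, 0, 0, 0, 0, 0, 0, 0, 0, 0, 0, 0, 0, 0, 0, 0, 0, 0, 0, 0, 0, 0, 0, 0, 0, 0, 0, 0, 0, 0])

```text
time: 2.6
tool_pos: [0.5951, 0.2132, 0.1205]
tcp_rot: [0.0, -0.157, 0.988, 0.0]
force: [0.5, -1.2, 0.9]
gripper_width: 0.0499
finger_force: 0.0
```

```bash
python3 -c "
from plan import *
go((595,212,25,18.3))"
```

```text
t2.6 tcp [595.1 213.2 120.5] yaw 18.1 tilt [-0.  0. -1.] F [ 0.5 -1.2  0.9] w 49.9 ff 0.0
 turn z -0.2 deg, shift mm [ 0.5 -1.1 95.5]
```

send_rows(steps=[0, -0.001, 0.025, 0, 0, 0, 0, 0, 0.025, 0, 0, 0, 0, 0, 0.025, 0, 0, 0, 0, 0, 0.014, 0, 0, 0, 0, 0, 0.006, 0, 0, 0])

```text
time: 3.02
tool_pos: [0.5948, 0.2115, 0.0234]
tcp_rot: [-0.001, -0.157, 0.988, -0.0]
force: [0.5, -0.5, 0.6]
gripper_width: 0.0501
finger_force: 0.0
```

send_rows(steps=[0, 0, 0, 0, 0, 0, 0, 0, 0, 0, 0, 0, 0, 0, 0, 0, 0, 0, 0, 0, 0, 0, 0, 0, 0, 0, 0, 0, 0, 0], grip=0.005, force=40)

```text
time: 3.43
tool_pos: [0.5967, 0.2116, 0.0267]
tcp_rot: [0.001, -0.156, 0.988, 0.0]
force: [-1.6, -0.3, 9.1]
gripper_width: 0.0183
finger_force: 40.5
```

send_rows(steps=[0, 0, 0, 0, 0, 0, 0, 0, 0, 0, 0, 0, 0, 0, 0, 0, 0, 0, 0, 0, 0, 0, 0, 0, 0, 0, 0, 0, 0, 0])

```text
time: 3.85
tool_pos: [0.5967, 0.2116, 0.0267]
tcp_rot: [0.001, -0.156, 0.988, 0.0]
force: [-1.5, 0.1, 7.7]
gripper_width: 0.0184
finger_force: 40.5
```

send_rows(steps=[0, 0, -0.005, 0, 0, 0, 0, 0, -0.02, 0, 0, 0, 0, 0, -0.025, 0, 0, 0, 0, 0, -0.025, 0, 0, 0, 0, 0, -0.02, 0, 0, 0])

```text
time: 4.27
tool_pos: [0.5962, 0.2113, 0.1227]
tcp_rot: [0.001, -0.156, 0.988, 0.0]
force: [-0.1, -1.3, -1.5]
gripper_width: 0.0181
finger_force: 39.4
```

```bash
python3 -c "
from plan import *
go((466.4,-207.6,120,1.8))"
```

```text
t4.3 tcp [596.2 211.3 122.7] yaw 18.0 tilt [-0.001  0.    -1.   ] F [-0.1 -1.3 -1.5] w 18.1 ff 39.4
 turn z 16.2 deg, shift mm [ 142.9 -414.6    2.5]
```

send_rows(steps=[0, 0, 0, 0, 0, 5.4, 0, 0, 0, 0, 0, 5.4, 0, 0, 0, 0, 0, 5.4, 0, 0, 0, 0, 0, 0, 0.0079, -0.023, 0, 0, 0, 0])

```text
time: 4.68
tool_pos: [0.589, 0.1924, 0.1208]
tcp_rot: [0.001, -0.019, 1.0, 0.001]
force: [0.3, -0.4, -1.1]
gripper_width: 0.0184
finger_force: 39.3
```

send_rows(steps=[0.009, -0.0261, 0, 0, 0, 0, 0.009, -0.0261, 0, 0, 0, 0, 0.009, -0.0261, 0, 0, 0, 0, 0.009, -0.0261, 0, 0, 0, 0, 0.009, -0.0261, 0, 0, 0, 0])

```text
time: 5.1
tool_pos: [0.5473, 0.055, 0.1207]
tcp_rot: [0.0, -0.018, 1.0, -0.0]
force: [0.3, 0.4, -0.9]
gripper_width: 0.018
finger_force: 39.3
```

send_rows(steps=[0.009, -0.0261, 0, 0, 0, 0, 0.009, -0.0261, 0, 0, 0, 0, 0.009, -0.0261, 0, 0, 0, 0, 0.009, -0.0261, 0, 0, 0, 0, 0.009, -0.0261, 0, 0, 0, 0])

```text
time: 5.52
tool_pos: [0.5065, -0.0769, 0.1208]
tcp_rot: [0.0, -0.018, 1.0, -0.0]
force: [0.2, -0.1, -0.9]
gripper_width: 0.0182
finger_force: 39.3
```

send_rows(steps=[0.009, -0.0261, 0, 0, 0, 0, 0.009, -0.0261, 0, 0, 0, 0, 0.009, -0.0261, 0, 0, 0, 0, 0.009, -0.0261, 0, 0, 0, 0, 0.009, -0.0261, 0, 0, 0, 0])

```text
time: 5.93
tool_pos: [0.4656, -0.2088, 0.1207]
tcp_rot: [0.0, -0.018, 1.0, -0.0]
force: [0.1, 0.7, -0.3]
gripper_width: 0.0177
finger_force: 39.3
```

send_rows(steps=[0, 0, 0, 0, 0, 0, 0, 0, 0, 0, 0, 0, 0, 0, 0, 0, 0, 0, 0, 0, 0, 0, 0, 0, 0, 0, 0, 0, 0, 0])

```text
time: 6.35
tool_pos: [0.4665, -0.2066, 0.1204]
tcp_rot: [0.0, -0.017, 1.0, 0.0]
force: [-0.6, 0.3, -1.9]
gripper_width: 0.0178
finger_force: 39.4
```

```bash
python3 - <<'E'
from plan import *
from v import *
go((466.4,-207.6,30.5,1.8))
# in-hand check of the bone from both views
f=lambda a:np.round(np.array(a)*1000,1).tolist()
z=state()["tool_pos"][2]-.0217+.013
for n,r in(("scene",None),("top",None)):
    d=snapshot(n);v=V(d);u=v.px([.470,-.207,z])[0].astype(int)
    cv2.imwrite(f"pics/{n}1.png",cv2.resize(v.img[u[1]-40:u[1]+40,u[0]-40:u[0]+40],(400,400),interpolation=cv2.INTER_CUBIC))
    pickle.dump(d,open(f"{n}1.pkl","wb"))
cv2.imwrite("pics/h1.png",np.hstack([cv2.imread("pics/scene1.png"),cv2.imread("pics/top1.png")]))
E
```

```text
t6.3 tcp [ 466.5 -206.6  120.4] yaw 1.9 tilt [-0.  0. -1.] F [-0.6  0.3 -1.9] w 17.8 ff 39.4
 turn z 0.1 deg, shift mm [ 0.2 -1.  89.9]
```

View pics/h1.png

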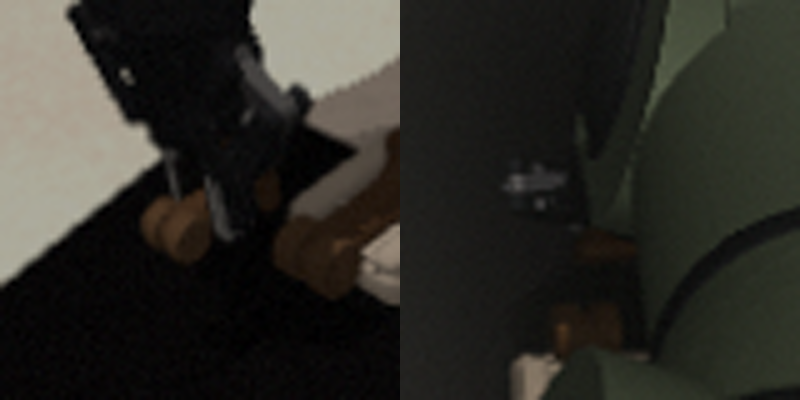

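The left crop shows the bone held level, knuckles away from the foot bone. In the right crop the arm hides it from the top camera. I'll lower, release and check afterwards.

send_rows(steps=[0, -0.001, 0.025, 0, 0, 0, 0, 0, 0.025, 0, 0, 0, 0, 0, 0.02, 0, 0, 0, 0, 0, 0.013, 0, 0, 0, 0, 0, 0.007, 0, 0, 0])

```text
time: 6.87
tool_pos: [0.4657, -0.2078, 0.0289]
tcp_rot: [-0.001, -0.016, 1.0, 0.0]
force: [-9.5, 7.4, 64.2]
gripper_width: 0.0182
finger_force: 48.5
```

send_rows(steps=[0, 0, 0, 0, 0, 0, 0, 0, 0, 0, 0, 0, 0, 0, 0, 0, 0, 0, 0, 0, 0, 0, 0, 0, 0, 0, 0, 0, 0, 0])

```text
time: 7.28
tool_pos: [0.4664, -0.2086, 0.0307]
tcp_rot: [0.0, -0.016, 1.0, -0.0]
force: [0.8, 0.0, -1.4]
gripper_width: 0.0182
finger_force: 40.9
```

send_rows(steps=[0, 0, 0, 0, 0, 0, 0, 0, 0, 0, 0, 0, 0, 0, 0, 0, 0, 0, 0, 0, 0, 0, 0, 0, 0, 0, 0, 0, 0, 0], grip=0.045)

```text
time: 7.7
tool_pos: [0.4661, -0.2086, 0.0303]
tcp_rot: [0.0, -0.016, 1.0, -0.0]
force: [0.6, -0.7, -0.6]
gripper_width: 0.0449
finger_force: 0.0
```

send_rows(steps=[0, 0, -0.01, 0, 0, 0, 0, 0, -0.02, 0, 0, 0, 0, 0, -0.02, 0, 0, 0, 0, 0, -0.02, 0, 0, 0, 0, 0, -0.02, 0, 0, 0])

```text
time: 8.12
tool_pos: [0.466, -0.2086, 0.122]
tcp_rot: [0.0, -0.016, 1.0, -0.0]
force: [-0.3, 0.4, 0.2]
gripper_width: 0.045
finger_force: 0.0
```

```bash
python3 -c "
from plan import *
go((482.4,229.3,120,-12))"
```

```text
t8.1 tcp [ 466.  -208.6  122. ] yaw 1.8 tilt [-0. -0. -1.] F [-0.3  0.4  0.2] w 45.0 ff 0.0
 turn z 13.8 deg, shift mm [ 75.  431.7   1.9]
```

send_rows(steps=[0, 0, 0, 0, 0, 4.6, 0, 0, 0, 0, 0, 4.6, 0, 0, 0, 0, 0, 4.6, 0, 0, 0, 0, 0, 0, 0.005, 0.0267, 0, 0, 0, 0])

```text
time: 8.53
tool_pos: [0.4665, -0.1851, 0.121]
tcp_rot: [0.0, 0.106, 0.994, -0.001]
force: [-0.3, -0.6, 0.3]
gripper_width: 0.045
finger_force: 0.0
```

send_rows(steps=[0.0047, 0.027, 0, 0, 0, 0, 0.0047, 0.027, 0, 0, 0, 0, 0.0047, 0.027, 0, 0, 0, 0, 0.0047, 0.027, 0, 0, 0, 0, 0.0047, 0.027, 0, 0, 0, 0])

```text
time: 8.95
tool_pos: [0.4717, -0.0431, 0.1207]
tcp_rot: [0.0, 0.103, 0.995, 0.0]
force: [1.0, 0.2, -1.1]
gripper_width: 0.0449
finger_force: 0.0
```

send_rows(steps=[0.0047, 0.027, 0, 0, 0, 0, 0.0047, 0.027, 0, 0, 0, 0, 0.0047, 0.027, 0, 0, 0, 0, 0.0047, 0.027, 0, 0, 0, 0, 0.0047, 0.027, 0, 0, 0, 0])

```text
time: 9.37
tool_pos: [0.4768, 0.0939, 0.1207]
tcp_rot: [0.0, 0.103, 0.995, 0.0]
force: [1.0, 0.1, 0.5]
gripper_width: 0.0448
finger_force: 0.0
```

send_rows(steps=[0.0047, 0.027, 0, 0, 0, 0, 0.0047, 0.027, 0, 0, 0, 0, 0.0047, 0.027, 0, 0, 0, 0, 0.0047, 0.027, 0, 0, 0, 0, 0.0047, 0.027, 0, 0, 0, 0])

```text
time: 9.78
tool_pos: [0.4818, 0.2308, 0.1207]
tcp_rot: [-0.0, 0.103, 0.995, 0.0]
force: [0.8, -0.5, -0.8]
gripper_width: 0.0449
finger_force: 0.0
```

send_rows(steps=[0, 0, 0, 0, 0, 0, 0, 0, 0, 0, 0, 0, 0, 0, 0, 0, 0, 0, 0, 0, 0, 0, 0, 0, 0, 0, 0, 0, 0, 0])

```text
time: 10.2
tool_pos: [0.4822, 0.2284, 0.1205]
tcp_rot: [0.0, 0.105, 0.994, -0.0]
force: [0.1, -0.3, -0.4]
gripper_width: 0.0451
finger_force: 0.0
```

```bash
python3 - <<'E'
from plan import *
from v import *
go((482.4,229.3,27,-12))
f=lambda a:np.round(np.array(a)*1000,1).tolist()
S,T=V(snapshot("scene")),V(snapshot("top"))
Q=np.array([.472,-.207,.021])
M=[]
for v in(T,S):
    u=v.px(Q)[0].astype(int);w=24;r=(u[0]-w,u[1]-w,u[0]+w,u[1]+w)
    x0,y0,x1,y1=r;c=cv2.resize(v.img[y0:y1,x0:x1],None,fx=6,fy=6,interpolation=cv2.INTER_CUBIC).astype(int)
    m=((c[...,2]>c[...,0]*1.42)&(c[...,2]>32)).astype(np.uint8);m=cv2.morphologyEx(m,cv2.MORPH_OPEN,np.ones((5,5),np.uint8))
    bs=[]
    for k in cv2.findContours(m,cv2.RETR_EXTERNAL,cv2.CHAIN_APPROX_NONE)[0]:
        if cv2.contourArea(k)<1000:continue
        mm=np.zeros_like(m);cv2.drawContours(mm,[k],-1,1,-1);ys,xs=np.nonzero(mm);bs.append((np.c_[xs,ys]+.5)/6-.5+[x0,y0])
    b=min(bs,key=lambda b:np.linalg.norm(b.mean(0)-u));M.append(b)
    c_,y,e=axis(v,b,.021);print(f(c_),y.round(1),f(e))
print("tri",[f(x) for x in tri(T,M[0].mean(0),S,M[1].mean(0))])
a=[cv2.resize(v.img[int(u[1])-30:int(u[1])+30,int(u[0])-30:int(u[0])+30],(390,390),interpolation=cv2.INTER_CUBIC) for v in(T,S) for u in[v.px([.45,-.208,.02])[0]]]
cv2.imwrite("pics/p1.png",np.clip(np.hstack(a)*1.5,0,255).astype(np.uint8))
E
```

```text
t10.2 tcp [482.2 228.4 120.5] yaw -12.0 tilt [-0. -0. -1.] F [ 0.1 -0.3 -0.4] w 45.1 ff 0.0
 turn z -0.0 deg, shift mm [ 0.   1.  93.5]
[469.9, -207.3] 2.4 [-30.4, 32.8, -17.9, 17.1]
[467.7, -208.3] 7.7 [-38.6, 37.2, -22.1, 24.8]
tri [[469.3, -206.7, 23.2], 0.6]
```

View pics/p1.png

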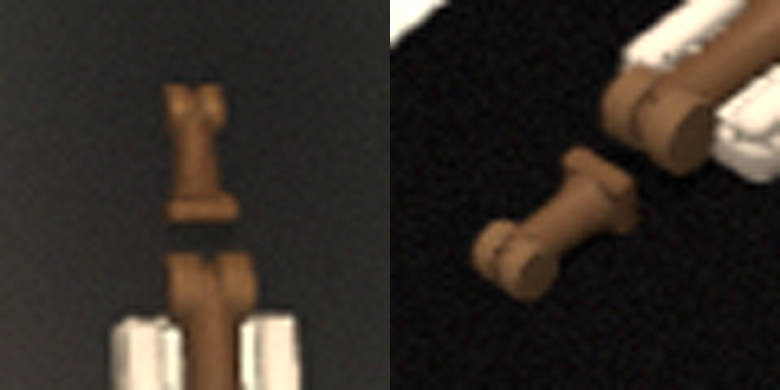

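The crops show the long bone upright, in line with the foot bone, broad end facing it, with a gap of about 15 mm (broad end at crop row 218, knuckles at row 252). Next is the short bone.

send_rows(steps=[0, 0.001, 0.02, 0, 0, 0, 0, 0, 0.022, 0, 0, 0, 0, 0, 0.02, 0, 0, 0, 0, 0, 0.013, 0, 0, 0, 0, 0, 0.007, 0, 0, 0])

```text
time: 10.72
tool_pos: [0.4817, 0.2297, 0.0368]
tcp_rot: [-0.001, 0.105, 0.995, -0.001]
force: [-0.6, 0.3, -0.8]
gripper_width: 0.0451
finger_force: 0.0
```

send_rows(steps=[0, 0, 0.005, 0, 0, 0, 0, 0, 0.003, 0, 0, 0, 0, 0, 0.002, 0, 0, 0, 0, 0, 0.001, 0, 0, 0, 0, 0, 0, 0, 0, 0])

```text
time: 11.13
tool_pos: [0.4825, 0.2305, 0.0277]
tcp_rot: [0.0, 0.105, 0.995, 0.0]
force: [0.6, -0.7, -0.4]
gripper_width: 0.0451
finger_force: 0.0
```

send_rows(steps=[0, 0, 0, 0, 0, 0, 0, 0, 0, 0, 0, 0, 0, 0, 0, 0, 0, 0, 0, 0, 0, 0, 0, 0, 0, 0, 0, 0, 0, 0], grip=0.005)

```text
time: 11.55
tool_pos: [0.4824, 0.2304, 0.0278]
tcp_rot: [0.0, 0.105, 0.995, 0.0]
force: [-1.4, -0.8, 6.9]
gripper_width: 0.0187
finger_force: 39.7
```

send_rows(steps=[0, 0, 0, 0, 0, 0, 0, 0, 0, 0, 0, 0, 0, 0, 0, 0, 0, 0, 0, 0, 0, 0, 0, 0, 0, 0, 0, 0, 0, 0])

```text
time: 11.97
tool_pos: [0.4825, 0.2304, 0.0278]
tcp_rot: [0.0, 0.105, 0.995, 0.0]
force: [-1.6, -1.4, 6.2]
gripper_width: 0.0189
finger_force: 39.7
```

send_rows(steps=[0, 0, -0.005, 0, 0, 0, 0, 0, -0.02, 0, 0, 0, 0, 0, -0.025, 0, 0, 0, 0, 0, -0.025, 0, 0, 0, 0, 0, -0.018, 0, 0, 0])

```text
time: 12.38
tool_pos: [0.4825, 0.2305, 0.1226]
tcp_rot: [0.001, 0.105, 0.995, 0.0]
force: [0.5, 0.7, -0.6]
gripper_width: 0.0192
finger_force: 38.9
```

```bash
python3 -c "
from plan import *
go((544.8,-205.1,120,1.8))"
```

```text
t12.4 tcp [482.5 230.5 122.6] yaw -12.0 tilt [-0.001  0.001 -1.   ] F [ 0.5  0.7 -0.6] w 19.2 ff 38.9
 turn z -13.8 deg, shift mm [ -48.5 -437.4    2.2]
```

send_rows(steps=[0, 0, 0, 0, 0, -4.6, 0, 0, 0, 0, 0, -4.6, 0, 0, 0, 0, 0, -4.6, 0, 0, 0, 0, 0, 0, -0.0035, -0.0274, 0, 0, 0, 0])

```text
time: 12.8
tool_pos: [0.4859, 0.2075, 0.1206]
tcp_rot: [0.0, -0.017, 1.0, 0.001]
force: [0.8, 0.8, -0.9]
gripper_width: 0.0185
finger_force: 39.0
```

send_rows(steps=[-0.003, -0.0273, 0, 0, 0, 0, -0.003, -0.0273, 0, 0, 0, 0, -0.003, -0.0273, 0, 0, 0, 0, -0.003, -0.0273, 0, 0, 0, 0, -0.003, -0.0273, 0, 0, 0, 0])

```text
time: 13.22
tool_pos: [0.5059, 0.0658, 0.1205]
tcp_rot: [0.0, -0.014, 1.0, -0.0]
force: [0.5, 0.5, -1.1]
gripper_width: 0.0195
finger_force: 39.0
```

send_rows(steps=[-0.003, -0.0273, 0, 0, 0, 0, -0.003, -0.0273, 0, 0, 0, 0, -0.003, -0.0273, 0, 0, 0, 0, -0.003, -0.0273, 0, 0, 0, 0, -0.003, -0.0273, 0, 0, 0, 0])

```text
time: 13.63
tool_pos: [0.5251, -0.0702, 0.1205]
tcp_rot: [-0.0, -0.014, 1.0, 0.0]
force: [0.2, 0.9, -0.9]
gripper_width: 0.019
finger_force: 39.0
```

send_rows(steps=[-0.003, -0.0273, 0, 0, 0, 0, -0.003, -0.0273, 0, 0, 0, 0, -0.003, -0.0273, 0, 0, 0, 0, -0.003, -0.0273, 0, 0, 0, 0, -0.003, -0.0273, 0, 0, 0, 0])

```text
time: 14.05
tool_pos: [0.5444, -0.2062, 0.1205]
tcp_rot: [-0.0, -0.014, 1.0, -0.0]
force: [-0.2, -0.1, -0.3]
gripper_width: 0.0188
finger_force: 39.0
```

send_rows(steps=[0, 0, 0, 0, 0, 0, 0, 0, 0, 0, 0, 0, 0, 0, 0, 0, 0, 0, 0, 0, 0, 0, 0, 0, 0, 0, 0, 0, 0, 0])

```text
time: 14.47
tool_pos: [0.5445, -0.2037, 0.1204]
tcp_rot: [-0.0, -0.016, 1.0, 0.0]
force: [-0.9, -1.0, -1.0]
gripper_width: 0.0186
finger_force: 39.0
```

```bash
python3 -c "
from plan import *
go((544.8,-205.1,31.5,1.8))"
```

```text
t14.5 tcp [ 544.5 -203.7  120.4] yaw 1.8 tilt [ 0.  0. -1.] F [-0.9 -1.  -1. ] w 18.6 ff 39.0
 turn z 0.0 deg, shift mm [-0.2 -1.5 88.9]
```

send_rows(steps=[0, -0.002, 0.02, 0, 0, 0, 0, 0, 0.02, 0, 0, 0, 0, 0, 0.018, 0, 0, 0, 0, 0, 0.012, 0, 0, 0, 0, 0, 0.007, 0, 0, 0])

```text
time: 14.88
tool_pos: [0.5441, -0.206, 0.042]
tcp_rot: [-0.001, -0.016, 1.0, 0.0]
force: [0.5, -0.4, -0.9]
gripper_width: 0.0188
finger_force: 39.0
```

send_rows(steps=[0, 0, 0.005, 0, 0, 0, 0, 0, 0.003, 0, 0, 0, 0, 0, 0.002, 0, 0, 0, 0, 0, 0.001, 0, 0, 0, 0, 0, 0.001, 0, 0, 0])

```text
time: 15.3
tool_pos: [0.5448, -0.2069, 0.0318]
tcp_rot: [0.0, -0.016, 1.0, -0.0]
force: [0.2, -0.1, -0.9]
gripper_width: 0.0189
finger_force: 39.0
```

send_rows(steps=[0, 0, 0, 0, 0, 0, 0, 0, 0, 0, 0, 0, 0, 0, 0, 0, 0, 0, 0, 0, 0, 0, 0, 0, 0, 0, 0, 0, 0, 0])

```text
time: 15.72
tool_pos: [0.5446, -0.2068, 0.0314]
tcp_rot: [0.0, -0.016, 1.0, -0.0]
force: [-0.1, -0.0, -1.3]
gripper_width: 0.0187
finger_force: 39.0
```

send_rows(steps=[0, 0, 0, 0, 0, 0, 0, 0, 0, 0, 0, 0, 0, 0, 0, 0, 0, 0, 0, 0, 0, 0, 0, 0, 0, 0, 0, 0, 0, 0], grip=0.045)

```text
time: 16.13
tool_pos: [0.5445, -0.2068, 0.0313]
tcp_rot: [0.0, -0.016, 1.0, -0.0]
force: [0.2, 0.3, -0.6]
gripper_width: 0.0452
finger_force: 0.0
```

send_rows(steps=[0, 0, -0.01, 0, 0, 0, 0, 0, -0.02, 0, 0, 0, 0, 0, -0.02, 0, 0, 0, 0, 0, -0.02, 0, 0, 0, 0, 0, -0.02, 0, 0, 0])

```text
time: 16.55
tool_pos: [0.5444, -0.2067, 0.123]
tcp_rot: [0.0, -0.016, 1.0, -0.0]
force: [0.2, 0.1, -1.0]
gripper_width: 0.0448
finger_force: 0.0
```

```bash
python3 -c "
from plan import *
go((596,289,120,-9.5))"
```

```text
t16.6 tcp [ 544.4 -206.7  123. ] yaw 1.8 tilt [-0. -0. -1.] F [ 0.2  0.1 -1. ] w 44.8 ff 0.0
 turn z 11.3 deg, shift mm [ 31.  497.5   3. ]
```

send_rows(steps=[0, 0, 0, 0, 0, 4, 0, 0, 0, 0, 0, 4, 0, 0, 0, 0, 0, 3.3, 0, 0, 0, 0, 0, 0, 0.001, 0.031, 0, 0, 0, 0])

```text
time: 16.97
tool_pos: [0.5476, -0.1813, 0.122]
tcp_rot: [0.0, 0.085, 0.996, -0.002]
force: [0.5, 0.1, 0.2]
gripper_width: 0.0452
finger_force: 0.0
```

send_rows(steps=[0.002, 0.0311, 0, 0, 0, 0, 0.002, 0.0311, 0, 0, 0, 0, 0.002, 0.0311, 0, 0, 0, 0, 0.002, 0.0311, 0, 0, 0, 0, 0.002, 0.0311, 0, 0, 0, 0])

```text
time: 17.38
tool_pos: [0.5644, -0.0195, 0.1218]
tcp_rot: [0.0, 0.082, 0.997, 0.0]
force: [1.1, -0.3, -0.8]
gripper_width: 0.0451
finger_force: 0.0
```

send_rows(steps=[0.002, 0.0311, 0, 0, 0, 0, 0.002, 0.0311, 0, 0, 0, 0, 0.002, 0.0311, 0, 0, 0, 0, 0.002, 0.0311, 0, 0, 0, 0, 0.002, 0.0311, 0, 0, 0, 0])

```text
time: 17.8
tool_pos: [0.5802, 0.1356, 0.1218]
tcp_rot: [0.0, 0.082, 0.997, 0.0]
force: [0.3, 0.1, -0.3]
gripper_width: 0.0451
finger_force: 0.0
```

send_rows(steps=[0.002, 0.0311, 0, 0, 0, 0, 0.002, 0.0311, 0, 0, 0, 0, 0.002, 0.0311, 0, 0, 0, 0, 0.002, 0.0311, 0, 0, 0, 0, 0.002, 0.0311, 0, 0, 0, 0])

```text
time: 18.22
tool_pos: [0.596, 0.2906, 0.1218]
tcp_rot: [0.0, 0.082, 0.997, 0.0]
force: [0.9, -0.5, -0.7]
gripper_width: 0.0449
finger_force: 0.0
```

send_rows(steps=[0, 0, 0, 0, 0, 0, 0, 0, 0, 0, 0, 0, 0, 0, 0, 0, 0, 0, 0, 0, 0, 0, 0, 0, 0, 0, 0, 0, 0, 0])

```text
time: 18.63
tool_pos: [0.5964, 0.2878, 0.1216]
tcp_rot: [0.0, 0.083, 0.997, -0.0]
force: [0.2, -0.6, 0.8]
gripper_width: 0.0451
finger_force: 0.0
```

```bash
cat > chk.py <<'E'
from plan import *
from v import *
f=lambda a:np.round(np.array(a)*1000,1).tolist()
def chk(pts,name,fac=1.42,mn=32):
    S,T=V(snapshot("scene")),V(snapshot("top"))
    for Q in pts:
        M=[]
        for v in(T,S):
            u=v.px(Q)[0].astype(int);w=24;x0,y0=u-w
            c=cv2.resize(v.img[y0:y0+2*w,x0:x0+2*w],None,fx=6,fy=6,interpolation=cv2.INTER_CUBIC).astype(int)
            m=((c[...,2]>c[...,0]*fac)&(c[...,2]>mn)).astype(np.uint8);m=cv2.morphologyEx(m,cv2.MORPH_OPEN,np.ones((5,5),np.uint8))
            bs=[]
            for k in cv2.findContours(m,cv2.RETR_EXTERNAL,cv2.CHAIN_APPROX_NONE)[0]:
                if cv2.contourArea(k)<1000:continue
                mm=np.zeros_like(m);cv2.drawContours(mm,[k],-1,1,-1);ys,xs=np.nonzero(mm);bs.append((np.c_[xs,ys]+.5)/6-.5+[x0,y0])
            b=min(bs,key=lambda b:np.linalg.norm(b.mean(0)-u));M.append(b)
            c_,y,e=axis(v,b,Q[2]);print(f(c_),y.round(1),f(e))
        print("  tri",[f(x) for x in tri(T,M[0].mean(0),S,M[1].mean(0))])
    a=[cv2.resize(v.img[int(u[1])-37:int(u[1])+38,int(u[0])-37:int(u[0])+38],(390,390),interpolation=cv2.INTER_CUBIC) for v in(T,S) for u in[v.px([.51,-.22,.02])[0]]]
    cv2.imwrite(f"pics/{name}.png",np.clip(np.hstack(a)*1.5,0,255).astype(np.uint8))
E
python3 - <<'E'
from chk import *
go((596,289,27,-9.5))
chk([(.472,-.207,.021),(.541,-.205,.02)],"p2")
E
```

```text
t18.6 tcp [596.4 287.8 121.6] yaw -9.6 tilt [-0. -0. -1.] F [ 0.2 -0.6  0.8] w 45.1 ff 0.0
 turn z -0.1 deg, shift mm [ 0.6  1.2 94.6]
[469.8, -207.2] 2.2 [-30.3, 32.9, -18.2, 17.7]
[467.6, -208.2] 7.8 [-38.8, 37.5, -22.2, 25.1]
  tri [[469.2, -206.6, 23.2], 0.6]
[540.6, -206.2] 4.5 [-21.5, 22.5, -16.2, 14.2]
[538.7, -206.4] 14.4 [-28.1, 27.4, -18.1, 21.2]
  tri [[539.8, -205.5, 21.6], 1.1]
```

View pics/p2.png

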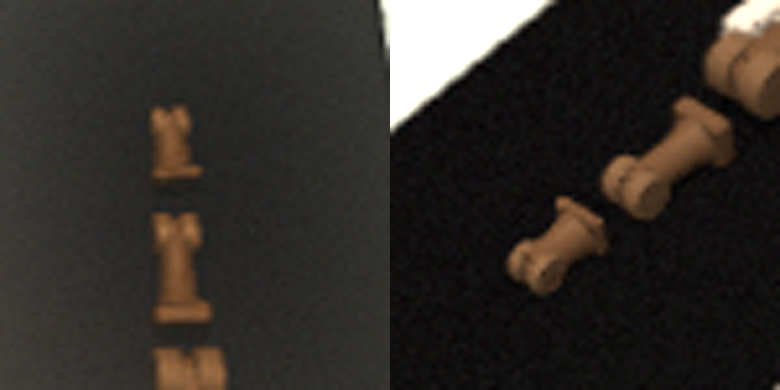

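Top crop: long and short bones are in line, gap about 16 mm (rows 178 and 213). Claw next.

send_rows(steps=[0, 0.001, 0.02, 0, 0, 0, 0, 0, 0.022, 0, 0, 0, 0, 0, 0.02, 0, 0, 0, 0, 0, 0.013, 0, 0, 0, 0, 0, 0.007, 0, 0, 0])

```text
time: 19.15
tool_pos: [0.5957, 0.2893, 0.0377]
tcp_rot: [-0.001, 0.083, 0.997, -0.001]
force: [-0.1, -0.1, 0.9]
gripper_width: 0.0452
finger_force: 0.0
```

send_rows(steps=[0, 0, 0.006, 0, 0, 0, 0, 0, 0.003, 0, 0, 0, 0, 0, 0.002, 0, 0, 0, 0, 0, 0.001, 0, 0, 0, 0, 0, 0.001, 0, 0, 0])

```text
time: 19.57
tool_pos: [0.5966, 0.2902, 0.0269]
tcp_rot: [0.0, 0.083, 0.997, 0.0]
force: [0.7, 0.1, -0.8]
gripper_width: 0.0452
finger_force: 0.0
```

send_rows(steps=[0, 0, 0, 0, 0, 0, 0, 0, 0, 0, 0, 0, 0, 0, 0, 0, 0, 0, 0, 0, 0, 0, 0, 0, 0, 0, 0, 0, 0, 0], grip=0.005)

```text
time: 19.98
tool_pos: [0.5964, 0.2901, 0.0268]
tcp_rot: [0.0, 0.083, 0.997, 0.0]
force: [-1.3, 0.3, 6.4]
gripper_width: 0.0231
finger_force: 39.9
```

send_rows(steps=[0, 0, 0, 0, 0, 0, 0, 0, 0, 0, 0, 0, 0, 0, 0, 0, 0, 0, 0, 0, 0, 0, 0, 0, 0, 0, 0, 0, 0, 0])

```text
time: 20.4
tool_pos: [0.5964, 0.2901, 0.0268]
tcp_rot: [0.0, 0.083, 0.997, 0.0]
force: [-0.8, -0.1, 6.6]
gripper_width: 0.0228
finger_force: 39.9
```

send_rows(steps=[0, 0, -0.005, 0, 0, 0, 0, 0, -0.02, 0, 0, 0, 0, 0, -0.025, 0, 0, 0, 0, 0, -0.025, 0, 0, 0, 0, 0, -0.018, 0, 0, 0])

```text
time: 20.82
tool_pos: [0.5967, 0.2902, 0.1217]
tcp_rot: [0.001, 0.083, 0.997, 0.0]
force: [1.3, 0.7, -0.8]
gripper_width: 0.023
finger_force: 39.3
```

```bash
python3 -c "
from plan import *
go((591,-204,120,1.8))"
```

```text
t20.8 tcp [596.7 290.2 121.7] yaw -9.5 tilt [-0.001  0.001 -1.   ] F [ 1.3  0.7 -0.8] w 23.0 ff 39.3
 turn z -11.3 deg, shift mm [  21.2 -493.8    1.2]
```

send_rows(steps=[0, 0, 0, 0, 0, -4, 0, 0, 0, 0, 0, -4, 0, 0, 0, 0, 0, -3.3, 0, 0, 0, 0, 0, 0, 0.0017, -0.0303, 0, 0, 0, 0])

```text
time: 21.23
tool_pos: [0.5945, 0.2654, 0.1194]
tcp_rot: [0.0, -0.018, 1.0, 0.002]
force: [0.5, 0.7, -0.5]
gripper_width: 0.0227
finger_force: 39.3
```

send_rows(steps=[0.0013, -0.0309, 0, 0, 0, 0, 0.0013, -0.0309, 0, 0, 0, 0, 0.0013, -0.0309, 0, 0, 0, 0, 0.0013, -0.0309, 0, 0, 0, 0, 0.0013, -0.0309, 0, 0, 0, 0])

```text
time: 21.65
tool_pos: [0.5936, 0.1036, 0.1195]
tcp_rot: [0.0, -0.015, 1.0, -0.0]
force: [1.2, 0.1, -0.6]
gripper_width: 0.0227
finger_force: 39.3
```

send_rows(steps=[0.0013, -0.0309, 0, 0, 0, 0, 0.0013, -0.0309, 0, 0, 0, 0, 0.0013, -0.0309, 0, 0, 0, 0, 0.0013, -0.0309, 0, 0, 0, 0, 0.0013, -0.0309, 0, 0, 0, 0])

```text
time: 22.07
tool_pos: [0.592, -0.0511, 0.1196]
tcp_rot: [0.0, -0.014, 1.0, -0.0]
force: [0.3, -0.5, -0.9]
gripper_width: 0.0226
finger_force: 39.3
```

send_rows(steps=[0.0013, -0.0309, 0, 0, 0, 0, 0.0013, -0.0309, 0, 0, 0, 0, 0.0013, -0.0309, 0, 0, 0, 0, 0.0013, -0.0309, 0, 0, 0, 0, 0.0013, -0.0309, 0, 0, 0, 0])

```text
time: 22.48
tool_pos: [0.5903, -0.2058, 0.1195]
tcp_rot: [0.0, -0.014, 1.0, -0.0]
force: [0.3, 0.4, -0.9]
gripper_width: 0.0231
finger_force: 39.3
```

send_rows(steps=[0, 0, 0, 0, 0, 0, 0, 0, 0, 0, 0, 0, 0, 0, 0, 0, 0, 0, 0, 0, 0, 0, 0, 0, 0, 0, 0, 0, 0, 0])

```text
time: 22.9
tool_pos: [0.5908, -0.2029, 0.1194]
tcp_rot: [0.0, -0.016, 1.0, 0.0]
force: [-0.1, -0.1, 0.4]
gripper_width: 0.0227
finger_force: 39.4
```

send_rows(steps=[0, 0, 0, 0, 0, 0, 0, 0, 0, 0, 0, 0, 0, 0, 0, 0, 0, 0, 0, 0, 0, 0, 0, 0, 0, 0, 0, 0, 0, 0])

```text
time: 23.32
tool_pos: [0.5906, -0.2041, 0.1193]
tcp_rot: [0.0, -0.016, 1.0, -0.0]
force: [-0.4, -0.2, -0.3]
gripper_width: 0.0227
finger_force: 39.4
```

```bash
python3 -c "
from plan import *
go((591,-205,30.3,1.8))"
```

```text
t23.3 tcp [ 590.6 -204.1  119.3] yaw 1.8 tilt [-0. -0. -1.] F [-0.4 -0.2 -0.3] w 22.7 ff 39.4
 turn z -0.0 deg, shift mm [-0.4 -0.9 89. ]
```

send_rows(steps=[0, -0.001, 0.02, 0, 0, 0, 0, 0, 0.02, 0, 0, 0, 0, 0, 0.018, 0, 0, 0, 0, 0, 0.012, 0, 0, 0, 0, 0, 0.007, 0, 0, 0])

```text
time: 23.73
tool_pos: [0.59, -0.205, 0.0408]
tcp_rot: [-0.001, -0.016, 1.0, 0.0]
force: [-0.1, -0.4, 0.9]
gripper_width: 0.023
finger_force: 39.4
```

send_rows(steps=[0, 0, 0.005, 0, 0, 0, 0, 0, 0.003, 0, 0, 0, 0, 0, 0.002, 0, 0, 0, 0, 0, 0.001, 0, 0, 0, 0, 0, 0.001, 0, 0, 0])

```text
time: 24.15
tool_pos: [0.5909, -0.2053, 0.0308]
tcp_rot: [0.0, -0.016, 1.0, -0.0]
force: [-0.5, 0.3, -0.7]
gripper_width: 0.0232
finger_force: 39.4
```

send_rows(steps=[0, 0, 0, 0, 0, 0, 0, 0, 0, 0, 0, 0, 0, 0, 0, 0, 0, 0, 0, 0, 0, 0, 0, 0, 0, 0, 0, 0, 0, 0])

```text
time: 24.57
tool_pos: [0.5906, -0.2052, 0.0304]
tcp_rot: [0.0, -0.016, 1.0, -0.0]
force: [0.3, 0.6, -0.4]
gripper_width: 0.0229
finger_force: 39.4
```

send_rows(steps=[0, 0, 0, 0, 0, 0, 0, 0, 0, 0, 0, 0, 0, 0, 0, 0, 0, 0, 0, 0, 0, 0, 0, 0, 0, 0, 0, 0, 0, 0], grip=0.048)

```text
time: 24.98
tool_pos: [0.5905, -0.2052, 0.0303]
tcp_rot: [-0.0, -0.016, 1.0, -0.0]
force: [-0.5, -0.1, -0.2]
gripper_width: 0.0482
finger_force: 0.0
```

send_rows(steps=[0, 0, -0.01, 0, 0, 0, 0, 0, -0.02, 0, 0, 0, 0, 0, -0.02, 0, 0, 0, 0, 0, -0.02, 0, 0, 0, 0, 0, -0.02, 0, 0, 0])

```text
time: 25.4
tool_pos: [0.5905, -0.2052, 0.122]
tcp_rot: [0.0, -0.016, 1.0, -0.0]
force: [-1.5, 1.4, -0.7]
gripper_width: 0.048
finger_force: 0.0
```

```bash
python3 -c "
from plan import *
go((581.2,134.6,120,6.5))"
```

```text
t25.4 tcp [ 590.5 -205.2  122. ] yaw 1.8 tilt [-0. -0. -1.] F [-1.5  1.4 -0.7] w 48.0 ff 0.0
 turn z -4.7 deg, shift mm [-29.2 338.7   2. ]
```

send_rows(steps=[0, 0, 0, 0, 0, -4.7, -0.0019, 0.0241, 0, 0, 0, 0, -0.0021, 0.0242, 0, 0, 0, 0, -0.0021, 0.0242, 0, 0, 0, 0, -0.0021, 0.0242, 0, 0, 0, 0])

```text
time: 25.82
tool_pos: [0.5877, -0.1073, 0.1212]
tcp_rot: [0.0, -0.056, 0.998, -0.0]
force: [0.4, 0.8, -0.1]
gripper_width: 0.0482
finger_force: 0.0
```

send_rows(steps=[-0.0021, 0.0242, 0, 0, 0, 0, -0.0021, 0.0242, 0, 0, 0, 0, -0.0021, 0.0242, 0, 0, 0, 0, -0.0021, 0.0242, 0, 0, 0, 0, -0.0021, 0.0242, 0, 0, 0, 0])

```text
time: 26.23
tool_pos: [0.5845, 0.0143, 0.1211]
tcp_rot: [0.0, -0.057, 0.998, -0.0]
force: [0.6, -0.3, 0.1]
gripper_width: 0.048
finger_force: 0.0
```

send_rows(steps=[-0.0021, 0.0242, 0, 0, 0, 0, -0.0021, 0.0242, 0, 0, 0, 0, -0.0021, 0.0242, 0, 0, 0, 0, -0.0021, 0.0242, 0, 0, 0, 0, -0.0021, 0.0242, 0, 0, 0, 0])

```text
time: 26.65
tool_pos: [0.5812, 0.1358, 0.1211]
tcp_rot: [0.0, -0.057, 0.998, 0.0]
force: [0.6, -0.4, -0.2]
gripper_width: 0.048
finger_force: 0.0
```

send_rows(steps=[0, 0, 0, 0, 0, 0, 0, 0, 0, 0, 0, 0, 0, 0, 0, 0, 0, 0, 0, 0, 0, 0, 0, 0, 0, 0, 0, 0, 0, 0])

```text
time: 27.07
tool_pos: [0.5814, 0.1335, 0.1205]
tcp_rot: [0.0, -0.056, 0.998, -0.0]
force: [-0.2, 0.6, -0.1]
gripper_width: 0.0482
finger_force: 0.0
```

send_rows(steps=[0, 0, 0, 0, 0, 0, 0, 0, 0, 0, 0, 0, 0, 0, 0, 0, 0, 0, 0, 0, 0, 0, 0, 0, 0, 0, 0, 0, 0, 0])

```text
time: 27.48
tool_pos: [0.5813, 0.1345, 0.1203]
tcp_rot: [-0.0, -0.057, 0.998, -0.0]
force: [-0.1, -0.2, -0.4]
gripper_width: 0.0481
finger_force: 0.0
```

```bash
python3 - <<'E'
from chk import *
go((581.2,134.6,26,6.5))
chk([(.541,-.205,.02),(.6,-.205,.016)],"p3")
E
```

```text
t27.5 tcp [581.3 134.5 120.3] yaw 6.5 tilt [ 0. -0. -1.] F [-0.1 -0.2 -0.4] w 48.1 ff 0.0
 turn z -0.0 deg, shift mm [ 0.   0.1 94.3]
[540.9, -206.2] 4.7 [-20.4, 22.3, -16.2, 13.8]
[538.7, -206.4] 14.6 [-28.1, 27.4, -18.0, 21.2]
  tri [[540.0, -205.4, 21.8], 1.3]
[603.4, -206.0] -13.2 [-26.5, 37.4, -15.4, 13.8]
[604.2, -206.6] -8.6 [-28.9, 36.5, -17.3, 16.7]
  tri [[603.9, -206.4, 15.6], 1.1]
```

View pics/p3.png

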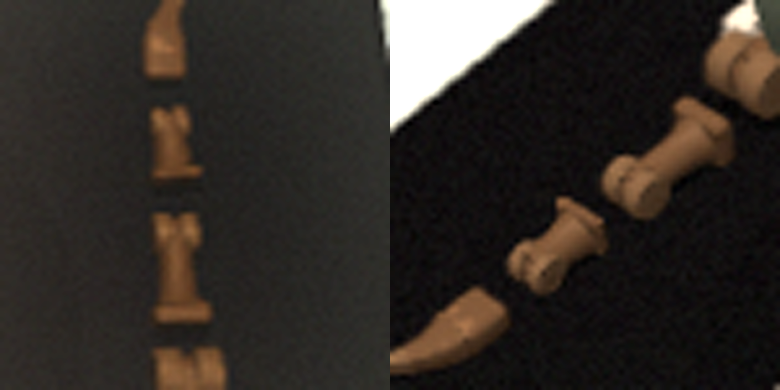

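Claw is in line with the point curving right, and the gap to the short bone is about 15 mm (rows 76 and 107). Now the cork.

send_rows(steps=[0, 0, 0.02, 0, 0, 0, 0, 0, 0.022, 0, 0, 0, 0, 0, 0.02, 0, 0, 0, 0, 0, 0.013, 0, 0, 0, 0, 0, 0.007, 0, 0, 0])

```text
time: 28.0
tool_pos: [0.5806, 0.1345, 0.0367]
tcp_rot: [-0.001, -0.057, 0.998, -0.0]
force: [-0.1, 0.1, 0.3]
gripper_width: 0.0482
finger_force: 0.0
```

send_rows(steps=[0, 0, 0.005, 0, 0, 0, 0, 0, 0.003, 0, 0, 0, 0, 0, 0.002, 0, 0, 0, 0, 0, 0.001, 0, 0, 0, 0, 0, 0, 0, 0, 0])

```text
time: 28.42
tool_pos: [0.5815, 0.1347, 0.0277]
tcp_rot: [0.0, -0.057, 0.998, 0.0]
force: [0.1, 0.2, 0.1]
gripper_width: 0.048
finger_force: 0.0
```

send_rows(steps=[0, 0, 0, 0, 0, 0, 0, 0, 0, 0, 0, 0, 0, 0, 0, 0, 0, 0, 0, 0, 0, 0, 0, 0, 0, 0, 0, 0, 0, 0], grip=0.015)

```text
time: 28.83
tool_pos: [0.5815, 0.1347, 0.0279]
tcp_rot: [0.0, -0.057, 0.998, 0.0]
force: [-0.7, -0.3, 5.1]
gripper_width: 0.0291
finger_force: 40.2
```

send_rows(steps=[0, 0, 0, 0, 0, 0, 0, 0, 0, 0, 0, 0, 0, 0, 0, 0, 0, 0, 0, 0, 0, 0, 0, 0, 0, 0, 0, 0, 0, 0])

```text
time: 29.25
tool_pos: [0.5815, 0.1347, 0.0279]
tcp_rot: [0.0, -0.057, 0.998, 0.0]
force: [-1.8, 0.4, 5.6]
gripper_width: 0.0291
finger_force: 40.2
```

send_rows(steps=[0, 0, -0.005, 0, 0, 0, 0, 0, -0.02, 0, 0, 0, 0, 0, -0.025, 0, 0, 0, 0, 0, -0.025, 0, 0, 0, 0, 0, -0.018, 0, 0, 0])

```text
time: 29.67
tool_pos: [0.5817, 0.1347, 0.1228]
tcp_rot: [0.001, -0.057, 0.998, 0.0]
force: [-0.1, 0.3, -0.1]
gripper_width: 0.029
finger_force: 39.6
```

```bash
python3 -c "
from plan import *
go((542.5,-264.5,120,1.8))"
```

```text
t29.7 tcp [581.7 134.7 122.8] yaw 6.5 tilt [-0.002  0.    -1.   ] F [-0.1  0.3 -0.1] w 29.0 ff 39.6
 turn z 4.7 deg, shift mm [  51.7 -397.7    2.6]
```

send_rows(steps=[0, 0, 0, 0, 0, 4.7, 0.0037, -0.0288, 0, 0, 0, 0, 0.0037, -0.0285, 0, 0, 0, 0, 0.0037, -0.0285, 0, 0, 0, 0, 0.0037, -0.0285, 0, 0, 0, 0])

```text
time: 30.08
tool_pos: [0.5698, 0.0188, 0.1209]
tcp_rot: [0.0, -0.016, 1.0, -0.0]
force: [0.1, 0.4, -0.7]
gripper_width: 0.0291
finger_force: 39.6
```

send_rows(steps=[0.0037, -0.0285, 0, 0, 0, 0, 0.0037, -0.0285, 0, 0, 0, 0, 0.0037, -0.0285, 0, 0, 0, 0, 0.0037, -0.0285, 0, 0, 0, 0, 0.0037, -0.0285, 0, 0, 0, 0])

```text
time: 30.5
tool_pos: [0.5558, -0.1245, 0.1209]
tcp_rot: [0.0, -0.016, 1.0, -0.0]
force: [-0.0, -0.5, -0.2]
gripper_width: 0.029
finger_force: 39.6
```

send_rows(steps=[0.0037, -0.0285, 0, 0, 0, 0, 0.0037, -0.0285, 0, 0, 0, 0, 0.0037, -0.0285, 0, 0, 0, 0, 0.0037, -0.0285, 0, 0, 0, 0, 0.0037, -0.0285, 0, 0, 0, 0])

```text
time: 30.92
tool_pos: [0.5417, -0.2676, 0.1209]
tcp_rot: [0.0, -0.016, 1.0, -0.0]
force: [0.1, 0.5, -0.5]
gripper_width: 0.0287
finger_force: 39.6
```

send_rows(steps=[0, 0, 0, 0, 0, 0, 0, 0, 0, 0, 0, 0, 0, 0, 0, 0, 0, 0, 0, 0, 0, 0, 0, 0, 0, 0, 0, 0, 0, 0])

```text
time: 31.33
tool_pos: [0.5424, -0.265, 0.1205]
tcp_rot: [0.0, -0.016, 1.0, 0.0]
force: [0.8, 0.5, -0.9]
gripper_width: 0.0293
finger_force: 39.6
```

send_rows(steps=[0, 0, 0, 0, 0, 0, 0, 0, 0, 0, 0, 0, 0, 0, 0, 0, 0, 0, 0, 0, 0, 0, 0, 0, 0, 0, 0, 0, 0, 0])

```text
time: 31.75
tool_pos: [0.542, -0.266, 0.1203]
tcp_rot: [-0.0, -0.016, 1.0, -0.0]
force: [-0.0, 0.2, -0.1]
gripper_width: 0.0293
finger_force: 39.6
```

```bash
python3 -c "
from plan import *
go((542.5,-265.5,31.3,1.8))"
```

```text
t31.8 tcp [ 542.  -266.   120.3] yaw 1.8 tilt [ 0. -0. -1.] F [-0.   0.2 -0.1] w 29.3 ff 39.6
 turn z 0.0 deg, shift mm [-0.5  0.5 89. ]
```

send_rows(steps=[0, 0, 0.02, 0, 0, 0, 0, 0, 0.02, 0, 0, 0, 0, 0, 0.018, 0, 0, 0, 0, 0, 0.012, 0, 0, 0, 0, 0, 0.007, 0, 0, 0])

```text
time: 32.17
tool_pos: [0.5415, -0.2659, 0.0419]
tcp_rot: [-0.001, -0.016, 1.0, 0.0]
force: [1.0, 0.1, 0.4]
gripper_width: 0.0291
finger_force: 39.7
```

send_rows(steps=[0, 0, 0.005, 0, 0, 0, 0, 0, 0.003, 0, 0, 0, 0, 0, 0.002, 0, 0, 0, 0, 0, 0.001, 0, 0, 0, 0, 0, 0.001, 0, 0, 0])

```text
time: 32.58
tool_pos: [0.5423, -0.2663, 0.0318]
tcp_rot: [0.0, -0.016, 1.0, -0.0]
force: [0.4, -0.6, 0.4]
gripper_width: 0.0288
finger_force: 39.7
```

send_rows(steps=[0, 0, 0, 0, 0, 0, 0, 0, 0, 0, 0, 0, 0, 0, 0, 0, 0, 0, 0, 0, 0, 0, 0, 0, 0, 0, 0, 0, 0, 0])

```text
time: 33.0
tool_pos: [0.542, -0.2661, 0.0314]
tcp_rot: [0.0, -0.016, 1.0, -0.0]
force: [0.2, -0.0, -0.2]
gripper_width: 0.0292
finger_force: 39.7
```

send_rows(steps=[0, 0, 0, 0, 0, 0, 0, 0, 0, 0, 0, 0, 0, 0, 0, 0, 0, 0, 0, 0, 0, 0, 0, 0, 0, 0, 0, 0, 0, 0], grip=0.042)

```text
time: 33.42
tool_pos: [0.542, -0.2661, 0.0313]
tcp_rot: [-0.0, -0.016, 1.0, -0.0]
force: [-0.0, 1.2, 0.8]
gripper_width: 0.0415
finger_force: 0.0
```

send_rows(steps=[0, 0, -0.01, 0, 0, 0, 0, 0, -0.02, 0, 0, 0, 0, 0, -0.02, 0, 0, 0, 0, 0, -0.02, 0, 0, 0, 0, 0, -0.02, 0, 0, 0])

```text
time: 33.83
tool_pos: [0.5419, -0.2661, 0.123]
tcp_rot: [0.0, -0.016, 1.0, -0.0]
force: [0.1, 0.2, -0.5]
gripper_width: 0.0421
finger_force: 0.0
```

```bash
python3 -c "
from plan import *
go((465.3,153.2,120,0.9))"
```

```text
t33.8 tcp [ 541.9 -266.1  123. ] yaw 1.8 tilt [-0. -0. -1.] F [ 0.1  0.2 -0.5] w 42.1 ff 0.0
 turn z 0.9 deg, shift mm [ 70.  420.5   2.9]
```

send_rows(steps=[0, 0, 0, 0, 0, 0.9, 0.005, 0.0302, 0, 0, 0, 0, 0.005, 0.0301, 0, 0, 0, 0, 0.005, 0.03, 0, 0, 0, 0, 0.005, 0.03, 0, 0, 0, 0])

```text
time: 34.25
tool_pos: [0.5196, -0.145, 0.1217]
tcp_rot: [0.0, -0.007, 1.0, 0.0]
force: [1.8, -0.0, 0.1]
gripper_width: 0.0422
finger_force: 0.0
```

send_rows(steps=[0.005, 0.03, 0, 0, 0, 0, 0.005, 0.03, 0, 0, 0, 0, 0.005, 0.03, 0, 0, 0, 0, 0.005, 0.03, 0, 0, 0, 0, 0.005, 0.03, 0, 0, 0, 0])

```text
time: 34.67
tool_pos: [0.4923, 0.0048, 0.1217]
tcp_rot: [0.0, -0.008, 1.0, 0.0]
force: [-0.2, 0.1, 0.6]
gripper_width: 0.0422
finger_force: 0.0
```

send_rows(steps=[0.005, 0.03, 0, 0, 0, 0, 0.005, 0.03, 0, 0, 0, 0, 0.005, 0.03, 0, 0, 0, 0, 0.005, 0.03, 0, 0, 0, 0, 0.005, 0.03, 0, 0, 0, 0])

```text
time: 35.08
tool_pos: [0.465, 0.1545, 0.1217]
tcp_rot: [0.0, -0.008, 1.0, 0.0]
force: [0.4, -0.1, 0.1]
gripper_width: 0.0421
finger_force: 0.0
```

send_rows(steps=[0, 0, 0, 0, 0, 0, 0, 0, 0, 0, 0, 0, 0, 0, 0, 0, 0, 0, 0, 0, 0, 0, 0, 0, 0, 0, 0, 0, 0, 0])

```text
time: 35.5
tool_pos: [0.4657, 0.1519, 0.1214]
tcp_rot: [0.0, -0.007, 1.0, -0.0]
force: [0.0, -1.0, -0.3]
gripper_width: 0.0421
finger_force: 0.0
```

send_rows(steps=[0, 0, 0, 0, 0, 0, 0, 0, 0, 0, 0, 0, 0, 0, 0, 0, 0, 0, 0, 0, 0, 0, 0, 0, 0, 0, 0, 0, 0, 0])

```text
time: 35.92
tool_pos: [0.4655, 0.153, 0.1213]
tcp_rot: [-0.0, -0.008, 1.0, -0.0]
force: [-0.3, 0.1, -0.3]
gripper_width: 0.0422
finger_force: 0.0
```

```bash
python3 - <<'E'
from chk import *
go((465.3,153.2,26.5,0.9))
chk([(.541,-.205,.02),(.542,-.265,.018)],"p4")
E
```

```text
t35.9 tcp [465.5 153.  121.3] yaw 0.9 tilt [ 0. -0. -1.] F [-0.3  0.1 -0.3] w 42.2 ff 0.0
 turn z -0.0 deg, shift mm [ 0.2  0.2 94.8]
[541.0, -206.2] 4.4 [-20.6, 22.2, -15.7, 13.7]
[538.7, -206.6] 14.4 [-27.8, 27.0, -17.9, 21.0]
  tri [[540.1, -205.4, 22.0], 1.2]
[541.6, -265.5] -0.5 [-32.4, 32.5, -17.6, 18.1]
[539.9, -266.0] 11.5 [-39.1, 37.5, -29.0, 27.5]
  tri [[540.9, -264.8, 19.5], 0.7]
```

View pics/p4.png

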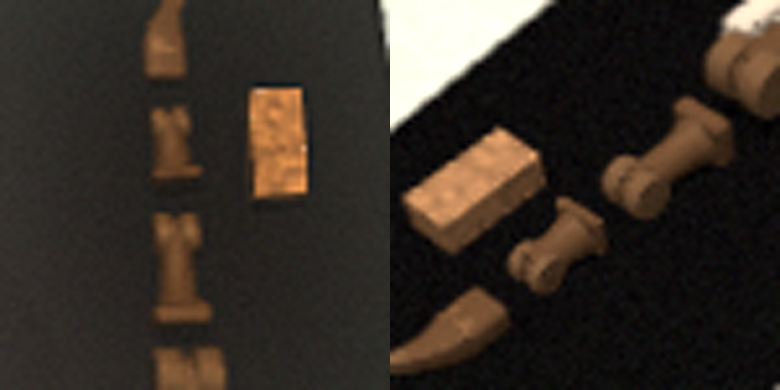

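The cork lies parallel to the toe and level with the short bone, about 3 cm to its right (cork centre at crop (278,143)). Now the scale bar.

send_rows(steps=[0, 0, 0.02, 0, 0, 0, 0, 0, 0.022, 0, 0, 0, 0, 0, 0.02, 0, 0, 0, 0, 0, 0.013, 0, 0, 0, 0, 0, 0.007, 0, 0, 0])

```text
time: 36.43
tool_pos: [0.4648, 0.1529, 0.0378]
tcp_rot: [-0.001, -0.008, 1.0, -0.0]
force: [0.3, 0.1, -0.0]
gripper_width: 0.0419
finger_force: 0.0
```

send_rows(steps=[0, 0, 0.006, 0, 0, 0, 0, 0, 0.003, 0, 0, 0, 0, 0, 0.002, 0, 0, 0, 0, 0, 0.001, 0, 0, 0, 0, 0, 0.001, 0, 0, 0])

```text
time: 36.85
tool_pos: [0.4657, 0.1531, 0.0267]
tcp_rot: [0.0, -0.008, 1.0, 0.0]
force: [-0.3, 0.7, 0.4]
gripper_width: 0.0418
finger_force: 0.0
```

send_rows(steps=[0, 0, 0, 0, 0, 0, 0, 0, 0, 0, 0, 0, 0, 0, 0, 0, 0, 0, 0, 0, 0, 0, 0, 0, 0, 0, 0, 0, 0, 0], grip=0.005)

```text
time: 37.27
tool_pos: [0.4656, 0.1531, 0.0268]
tcp_rot: [0.0, -0.008, 1.0, 0.0]
force: [-1.1, -0.0, 6.1]
gripper_width: 0.0165
finger_force: 39.0
```

send_rows(steps=[0, 0, 0, 0, 0, 0, 0, 0, 0, 0, 0, 0, 0, 0, 0, 0, 0, 0, 0, 0, 0, 0, 0, 0, 0, 0, 0, 0, 0, 0])

```text
time: 37.68
tool_pos: [0.4656, 0.1531, 0.0268]
tcp_rot: [0.0, -0.008, 1.0, 0.0]
force: [-1.3, -0.8, 6.6]
gripper_width: 0.0162
finger_force: 39.0
```

send_rows(steps=[0, 0, -0.005, 0, 0, 0, 0, 0, -0.02, 0, 0, 0, 0, 0, -0.025, 0, 0, 0, 0, 0, -0.025, 0, 0, 0, 0, 0, -0.018, 0, 0, 0])

```text
time: 38.1
tool_pos: [0.4657, 0.1531, 0.1216]
tcp_rot: [0.001, -0.008, 1.0, 0.0]
force: [0.4, 0.1, -0.2]
gripper_width: 0.0165
finger_force: 39.3
```

```bash
python3 - <<'E'
from plan import *
from v import *
go((542,-266.1,120,1.8))
v=V(snapshot("scene"));u=v.px([.465,.153,.1])[0].astype(int)
cv2.imwrite("pics/b.png",cv2.resize(v.img[u[1]-35:u[1]+35,u[0]-45:u[0]+45],None,fx=6,fy=6,interpolation=cv2.INTER_CUBIC))
E
```

```text
t38.1 tcp [465.7 153.1 121.6] yaw 0.9 tilt [-0.001  0.    -1.   ] F [ 0.4  0.1 -0.2] w 16.5 ff 39.3
 turn z -0.9 deg, shift mm [ -63.1 -421.4    1.4]
```

View pics/b.png

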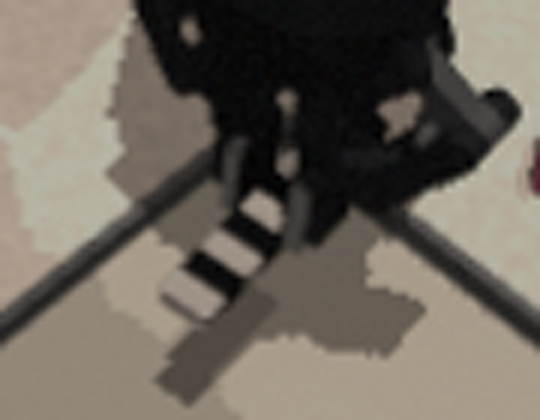

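The bar is held level. Move over the cork.

send_rows(steps=[0, 0, 0, 0, 0, -0.9, -0.0046, -0.0301, 0, 0, 0, 0, -0.0045, -0.0301, 0, 0, 0, 0, -0.0045, -0.0301, 0, 0, 0, 0, -0.0045, -0.0301, 0, 0, 0, 0])

```text
time: 38.57
tool_pos: [0.4869, 0.032, 0.1187]
tcp_rot: [-0.0, -0.016, 1.0, -0.0]
force: [0.2, -0.6, -0.6]
gripper_width: 0.0167
finger_force: 39.3
```

send_rows(steps=[-0.0045, -0.0301, 0, 0, 0, 0, -0.0045, -0.0301, 0, 0, 0, 0, -0.0045, -0.0301, 0, 0, 0, 0, -0.0045, -0.0301, 0, 0, 0, 0, -0.0045, -0.0301, 0, 0, 0, 0])

```text
time: 38.98
tool_pos: [0.5141, -0.118, 0.1186]
tcp_rot: [-0.001, -0.016, 1.0, 0.0]
force: [2.0, -0.0, -1.1]
gripper_width: 0.0164
finger_force: 39.3
```

send_rows(steps=[-0.0045, -0.0301, 0, 0, 0, 0, -0.0045, -0.0301, 0, 0, 0, 0, -0.0045, -0.0301, 0, 0, 0, 0, -0.0045, -0.0301, 0, 0, 0, 0, -0.0045, -0.0301, 0, 0, 0, 0])

```text
time: 39.4
tool_pos: [0.5413, -0.2676, 0.1184]
tcp_rot: [-0.001, -0.016, 1.0, 0.0]
force: [0.5, 0.2, 0.2]
gripper_width: 0.0163
finger_force: 39.3
```

send_rows(steps=[0, 0, 0, 0, 0, 0, 0, 0, 0, 0, 0, 0, 0, 0, 0, 0, 0, 0, 0, 0, 0, 0, 0, 0, 0, 0, 0, 0, 0, 0])

```text
time: 39.82
tool_pos: [0.5418, -0.2651, 0.1191]
tcp_rot: [-0.0, -0.016, 1.0, 0.0]
force: [-0.5, 0.2, -0.6]
gripper_width: 0.0165
finger_force: 39.4
```

send_rows(steps=[0, 0, 0, 0, 0, 0, 0, 0, 0, 0, 0, 0, 0, 0, 0, 0, 0, 0, 0, 0, 0, 0, 0, 0, 0, 0, 0, 0, 0, 0])

```text
time: 40.23
tool_pos: [0.5417, -0.2661, 0.1193]
tcp_rot: [0.0, -0.016, 1.0, -0.0]
force: [-0.0, -0.1, -0.5]
gripper_width: 0.0162
finger_force: 39.4
```

```bash
python3 -c "
from plan import *
go((542,-266.1,50.3,1.8))"
```

```text
t40.2 tcp [ 541.7 -266.1  119.3] yaw 1.8 tilt [-0. -0. -1.] F [-0.  -0.1 -0.5] w 16.2 ff 39.4
 turn z 0.0 deg, shift mm [-0.3  0.  69. ]
```

send_rows(steps=[0, 0, 0.014, 0, 0, 0, 0, 0, 0.015, 0, 0, 0, 0, 0, 0.012, 0, 0, 0, 0, 0, 0.01, 0, 0, 0, 0, 0, 0.007, 0, 0, 0])

```text
time: 40.65
tool_pos: [0.5414, -0.266, 0.0601]
tcp_rot: [-0.0, -0.016, 1.0, 0.0]
force: [-0.7, -0.2, 0.7]
gripper_width: 0.0161
finger_force: 39.4
```

send_rows(steps=[0, 0, 0.004, 0, 0, 0, 0, 0, 0.003, 0, 0, 0, 0, 0, 0.002, 0, 0, 0, 0, 0, 0.001, 0, 0, 0, 0, 0, 0.001, 0, 0, 0])

```text
time: 41.07
tool_pos: [0.5419, -0.2663, 0.0506]
tcp_rot: [0.0, -0.016, 1.0, -0.0]
force: [-0.9, -0.5, 0.5]
gripper_width: 0.0164
finger_force: 39.4
```

send_rows(steps=[0, 0, 0, 0, 0, 0, 0, 0, 0, 0, 0, 0, 0, 0, 0, 0, 0, 0, 0, 0, 0, 0, 0, 0, 0, 0, 0, 0, 0, 0])

```text
time: 41.48
tool_pos: [0.5418, -0.2662, 0.0504]
tcp_rot: [0.0, -0.016, 1.0, -0.0]
force: [0.5, -0.0, -0.3]
gripper_width: 0.0169
finger_force: 39.4
```

```bash
python3 -c "
from plan import *
go((542,-266.1,50,1.8))"
```

```text
t41.5 tcp [ 541.8 -266.2   50.4] yaw 1.8 tilt [-0. -0. -1.] F [ 0.5 -0.  -0.3] w 16.9 ff 39.4
 turn z -0.0 deg, shift mm [-0.3  0.1  0.4]
```

Release, retreat up, then away to the side of the tray so both cameras see the board.

send_rows(steps=[0, 0, 0, 0, 0, 0, 0, 0, 0, 0, 0, 0, 0, 0, 0, 0, 0, 0, 0, 0, 0, 0, 0, 0, 0, 0, 0, 0, 0, 0], grip=0.036)

```text
time: 41.9
tool_pos: [0.5417, -0.2662, 0.0503]
tcp_rot: [-0.0, -0.016, 1.0, -0.0]
force: [1.0, 0.6, 0.9]
gripper_width: 0.0361
finger_force: 0.0
```

send_rows(steps=[0, 0, -0.006, 0, 0, 0, 0, 0, -0.02, 0, 0, 0, 0, 0, -0.025, 0, 0, 0, 0, 0, -0.025, 0, 0, 0, 0, 0, -0.02, 0, 0, 0])

```text
time: 42.32
tool_pos: [0.5419, -0.2663, 0.1485]
tcp_rot: [0.001, -0.016, 1.0, -0.0]
force: [-0.3, -0.0, -0.3]
gripper_width: 0.0358
finger_force: 0.0
```

send_rows(steps=[0.005, 0.03, 0, 0, 0, 0, 0.005, 0.03, 0, 0, 0, 0, 0.005, 0.03, 0, 0, 0, 0, 0.005, 0.03, 0, 0, 0, 0, 0.005, 0.03, 0, 0, 0, 0])

```text
time: 42.73
tool_pos: [0.5116, -0.1158, 0.1469]
tcp_rot: [0.0, -0.016, 1.0, -0.0]
force: [1.0, 0.5, 0.3]
gripper_width: 0.0361
finger_force: 0.0
```

send_rows(steps=[0.005, 0.03, 0, 0, 0, 0, 0.005, 0.03, 0, 0, 0, 0, 0.005, 0.03, 0, 0, 0, 0, 0.005, 0.03, 0, 0, 0, 0, 0.005, 0.03, 0, 0, 0, 0])

```text
time: 43.15
tool_pos: [0.4819, 0.0335, 0.1468]
tcp_rot: [0.0, -0.016, 1.0, 0.0]
force: [-0.1, 1.2, 0.2]
gripper_width: 0.0363
finger_force: 0.0
```

send_rows(steps=[0.005, 0.03, 0, 0, 0, 0, 0.005, 0.03, 0, 0, 0, 0, 0.005, 0.03, 0, 0, 0, 0, 0.005, 0.03, 0, 0, 0, 0, 0.005, 0.02, 0, 0, 0, 0])

```text
time: 43.57
tool_pos: [0.4524, 0.1742, 0.1468]
tcp_rot: [0.0, -0.017, 1.0, 0.0]
force: [-0.2, -0.3, 0.2]
gripper_width: 0.0362
finger_force: 0.0
```

send_rows(steps=[0, 0, 0, 0, 0, 0, 0, 0, 0, 0, 0, 0, 0, 0, 0, 0, 0, 0, 0, 0, 0, 0, 0, 0, 0, 0, 0, 0, 0, 0])

```text
time: 43.98
tool_pos: [0.4533, 0.1702, 0.1464]
tcp_rot: [0.0, -0.015, 1.0, -0.0]
force: [0.4, 0.4, -0.7]
gripper_width: 0.0357
finger_force: 0.0
```

```bash
python3 - <<'E'
from chk import *
go()
chk([(.472,-.207,.021),(.541,-.205,.02),(.6,-.205,.016)],"p5")
E
```

```text
t44.0 tcp [453.3 170.2 146.4] yaw 1.7 tilt [-0. -0. -1.] F [ 0.4  0.4 -0.7] w 35.7 ff 0.0
[469.9, -207.4] 2.5 [-30.3, 32.5, -17.8, 16.8]
[467.6, -208.4] 7.8 [-38.4, 37.0, -21.9, 24.9]
  tri [[469.3, -206.8, 23.3], 0.6]
[541.1, -206.2] 4.8 [-20.3, 22.0, -15.6, 13.8]
[538.7, -206.6] 14.5 [-28.0, 26.9, -17.4, 21.1]
  tri [[540.1, -205.4, 22.2], 1.3]
[603.4, -205.9] -13.6 [-26.3, 37.4, -15.4, 13.7]
[604.2, -206.9] -8.1 [-28.7, 36.1, -16.6, 16.3]
  tri [[603.9, -206.4, 15.8], 1.3]
```

View pics/p5.png

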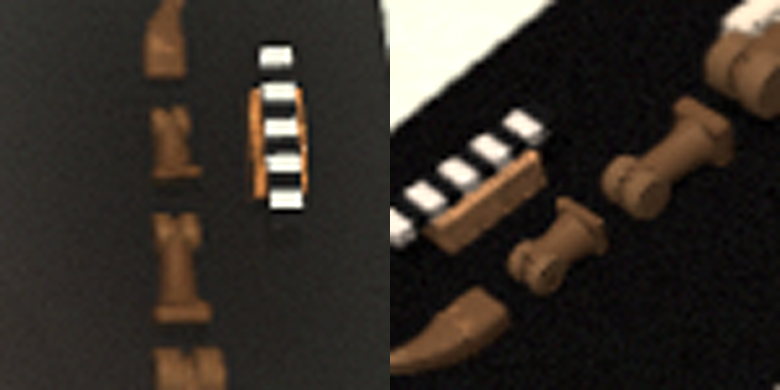

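The final view shows the bar lying along the cork, centred to about 1–2 mm. It spans crop rows 46–227 and the cork rows 87–198. All toe pieces are in line and undisturbed, so I'm handing in.

```bash
python3 -c "
from bench import *
print(close_job())"
```

```text
the job is handed in; nothing more can be done
None
```

The job is handed in at about 44 s: the toe is laid out in line with gaps of about 15 mm, the cork block is 3 cm to the right with the scale bar centred on it, and I did not touch the vertebra or rib; setting the long toe bone down briefly read 64 N at the wrist, under the 120 N limit.

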